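# Hang the tube carrier on a bench rocker after parking its sprung lock bolt

### The arm

A 6-joint arm with a two-finger parallel gripper is mounted at the origin on the work surface. World frame = base frame: x ahead of the robot, y to its left, z up, the work surface at z = 0. Lengths are in m, angles in degrees, forces in N, time in s.
With the tool pointing down it reaches from about 0.375 to 0.9 m from the base axis. Payload 3.1 kg.
Tool frame: the origin (TCP) lies at the very end of the fingers, on their centre line; the grasp point (between the pads) lies 19 mm behind it (bot.hold_point_z is the z of the grasp point in the tool frame, in m); z points along the fingers, y is the direction in which the jaws open and shut (so a half turn about z gives the same grasp; the last joint's range is limited). The gripper opens to 87 mm and grips with 3 to 60 N. Pads are 19 mm wide; open, the fingers measure 117 mm over their backs; the gripper's body (75 mm by 190 mm) begins 51 mm behind the grasp point.
Start: joints at [65.002, 30.224, 82.088, -0, 67.689, -10.227], TCP at [0.159, 0.604, 0.223] pointing down, gripper open.
Joint ranges: [-176.69, 176.69], [-43.24, 126.21], [12.49, 139.97], [-82, 262], [0, 151.66], [-163.58, 163.58]. Speed limits (degrees/s): [159.86, 159.86, 180, 180, 180, 180].

### API

Orientations are given as a 3x3 rotation matrix whose columns are the frame's x, y, z axes.
In Python, from rig import bot gives the robot as it stands.
- The arm moves only by the tool servo_tool, never from a script. Its argument "increments" is a list of rows, each a list of 3 entries, a list of its own where there are three numbers: the closure, from 0 (fully open) to 1 (shut), then the shift along the tool's x, y, z in mm, then the turn about the tool's z in degrees. In form: [[claw, [x, y, z], turn], ...]. A call has 1 to 5 rows; each row shifts and turns the commanded pose from where the row before left it, along the tool's axes as they then stand; what a row does not reach is not made up. A row lasts 1/8 s, in which the tool goes at most 62.5 mm and 10.7 degrees, less where a joint would pass 70% of its speed; a pose out of reach is approached as far as the arm can. A call with a gripper value outside its range is refused whole. The fingers move at their own pace and stop on an object; the grip force is fixed at half the most. Time passes only in rows, so rows that do not move let the fingers close. It gives the time, the measured TCP pose, the force and the opening at its end, in the units of the state.
- bot.read_state(): the state, without advancing time (a new reading comes with each control period).
- bot.capture(name): name is "scene" or "side" or "wrist"; returns (picture, depth): 480x640x3 uint8, blue, green, red; 480x640 float32, m along the optical axis (not along the pixel's ray), 0 where there is no reading.
- bot.camera_info(name): a dict with "K" (3x3 intrinsics, pixels), "R" (3x3) and "t" (3): a world point X has camera coordinates R X + t; the wrist camera has in their place "mount" (4x4, takes a point from camera to tool coordinates, whose origin is the TCP and whose axes are the flange's). Camera axes: x right, y down, z forward; pixel columns grow to the right and rows downward; lengths in m; the calibration is good to about 2 mm. A picture is of the moment at which its call begins: read the wrist's pose just before it. camera_info takes no time and is no camera call.
- bot.hand_in(): hands the job in, once; it reports no verdict.
Trained networks look in the newest picture that a camera, given by its name, has taken for a name from the list of things; names that differ only in an ending like _2 or _b are one class to them, and where a whole thing is asked for, a point or a joint stands for the part that bears it (a point fixed in the world has none). Each returns a list of dicts, best first, with "p" (0 to 1); they miss things now and then, are a little off and sometimes report something else, mostly with a low value. They report only what shows in the picture. A call takes as long as a camera call. They do not tell look-alikes from the thing itself.
- bot.find_in(camera, thing): "bbox" ([left, top, right, bottom] in pixels, round what is visible of it).
- bot.trace(camera, thing): "region" (480x640 bool, what is visible of it) and "bbox" ([left, top, right, bottom] in pixels, round what is visible of it).
The state is a dict: "time_s": time; "joint_positions": joint angles; "qvel": joint speeds; "tau": joint torques, N m; "position": TCP position; "tcp_rot": TCP orientation; "force": force on the tool from outside, world axes, zero at the start; "moment": the same for the moment, N m; "opening": opening from 0.0 (shut) to 1.0 (fully open).
Only numpy, scipy, OpenCV 4.12 (cv2) and the standard library are available. Lean on these libraries where they do the work, as an engineer would, in place of code of your own. Each camera call takes 0.05 s, during which the arm holds its last target.

### The job

Get the tube rocker ready for a run: slide the black knob of its sprung lock bolt away from the other tower and then down the slope into its holding notch, so that the bolt stays back when let go. Then lift the tube carrier by its bar handle and lower it gently, upright, between the towers until both end knuckles sit fully down on the two pins (either way round). Let go so that it hangs level and still with the bolt still held back, and leave the other things on the bench alone.

Things in the scene. Friction and masses are not known exactly. Their poses are not given: they have to be found in the camera images.
- rocker: Dark blue rocker, fixed. Origin on the bench midway between its two towers; x away from the robot, y along the pins towards the plain tower, z up. Base 170 (x) by 20 high, y -245 to 155. Plain tower y 105 to 155, x -50 to 50, 130 high. Lock tower y -105 to -245: in front a console sloping at 35 degrees, facing up and to -x, 63 high at x -80, 132 at x 20; behind it 133 high with a dial up to 147.
- pin_mid (a point): Point midway between the two pins on their centre line, 100 above the bench; axes as the rocker's. The steel pins, 10 in diameter, stick out 19 from the towers' inner faces towards each other along y; 172 free between their ends, 210 between the towers.
- bar_mid (a point): Middle of the aluminium carrying-handle bar over the console: 14 diameter, along the rocker's y from y -117 to -236, at x -36, centre 212 above the bench. It blocks a vertical tool over the knob; a tool along the knob's own axis passes in front of it.
- lock_bolt (a joint): Travel of the sprung bolt in m. 0 = sprung out: tip 33 mm out of the lock tower, 25 mm below the pin, where it stops the carrier going down. Grows as it is drawn along the rocker's -y, stop at 0.036. The spring drives it back to 0 with 4.5 N at 0, 9.5 N at 0.033. Past 0.027 the knob can go down into the notch, whose wall then holds it at about 0.025.
- lock_knob (a joint): How far the knob is down the slope in the holding notch, in m: 0 to 0.001 = in the straight slot, 0.013 = bottom of the notch. It moves along -x of knob_grip, with little friction and no spring, and only while lock_bolt is past 0.027; elsewhere the slot's side stops it.
- knob_grip (a point): Grip point on the axis of the bolt's knob: black, round, 18 diameter, 28 long, on a 10 stem, square to the console. The point is 14 below the knob's end, 28 above the 4 thick slot plate on the console. z out along the knob (35 degrees from vertical, leaning to the rocker's -x), x up the slope, y as the rocker's y. It moves with the knob.
- carrier: Loose grey tube carrier, 0.3 to 0.6 kg, upright on the bench. Origin centre of underside, z up, y along its length; same both ways round. Tray 84 (x) by 160 by 5 with sealed tubes up to 20 high; end walls 80 high, outer faces at y -80, 80. Bar handle at the middle along y: 70 long, 14 thick (x), 80 to 98 above the underside, on two posts. Hung, its underside is 40 above the bench.
- knuckle_mid (a point): Point of the carrier midway between its two knuckles, 60 above the underside, on the pins' centre line when hung; axes as the carrier's. A knuckle stands outside each end wall (y 80 to 98, 42 wide, top at 79): a block with a slot across x, open downwards, 13 wide, closed at 65 above the underside, flaring to about 29 at its mouth at 31.
- tube_rack: Bystander: blue rack with holes, 90 by 140 by 35 high; origin at the centre of its underside.
- peg_rack: Bystander: cream drying rack with upright pegs, 100 by 120 by 75 high; origin at the centre of its underside.
- jar: Bystander: closed jar, 64 diameter, 85 high; origin at the centre of its underside.
There are look-alikes about, which are no part of the job. Leave any green or pink look-alike of the carrier alone.

How it is judged:
By the outcome, as a careful person would: the job done as asked, in the order asked, and still so for the second after the job is handed in, with the robot touching nothing.
It also fails if it takes over 50 s, if anything falls off the work surface, if the arm or the gripper's body presses on something with over 40 N, if the wrist force passes 120 N, or if a joint passes its speed limit or range.

## Working session

There is one attempt and no reset: what is moved stays moved. The work goes in short steps, Python scripts to look and compute and a tool call to move; the robot and the scene stay as the last step left them, time stands still between calls to the robot, and variables do not carry over. Pictures are saved under pics/ and viewed, and the job is handed in when it is done.

Besides the shell and the picture viewer there is one more tool, called as name(argument=value, ...) on one line, values as JSON. servo_tool: Moves the arm, as the interface text tells. Its arguments: {"type":"object","properties":{"increments":{"type":"array","items":{"type":"array"}}},"required":["increments"]}

```bash
ls; mkdir -p pics; python3 - <<'E'
from rig import bot
import cv2,numpy as np
print(bot.read_state()); print(bot.hold_point_z)
for n in ("scene","side"):
    p,d=bot.capture(n); cv2.imwrite(f"pics/{n}0.png",p); np.save(f"pics/{n}0.npy",d)
    print(n,bot.camera_info(n))
    for t in ("rocker","carrier","knob_grip","lock_bolt","bar_mid"):
        print(t,[(round(r['p'],2),[int(v) for v in r['bbox']]) for r in bot.find_in(n,t)])
print(bot.camera_info("wrist"))
E
```

```text
pics
{'time_s': 0.0, 'joint_positions': array([ 6.50029843e+01,  3.02772518e+01,  8.21554798e+01,  2.99293124e-04,
        6.76879639e+01, -1.02287250e+01]), 'qvel': array([ 0.08790891,  0.09442363, -0.0353282 ,  0.01919531,  0.05679231,
       -0.08553896]), 'tau': array([ 3.81159100e-05, -4.40038168e+01, -1.76594245e+01,  6.32615970e-02,
        5.82305412e-02, -1.61046210e-04]), 'position': array([0.15899673, 0.60369717, 0.22159503]), 'tcp_rot': array([[-9.66963936e-01,  2.54911644e-01, -8.94539594e-04],
       [ 2.54912932e-01,  9.66962129e-01, -1.90717117e-03],
       [ 3.78825773e-04, -2.07219545e-03, -9.99997781e-01]]), 'force': array([0.42782527, 0.67630936, 0.30027497]), 'moment': array([-0.01403793, -0.07181524,  0.01577006]), 'opening': 0.9967535804714368}
-0.0187
scene {'K': array([[456.06597325,   0.        , 316.11355167],
       [  0.        , 456.06597325, 241.5543805 ],
       [  0.        ,   0.        ,   1.        ]]), 'R': array([[ 0.5848088 ,  0.81114044,  0.00706136],
       [ 0.69450622, -0.49618317, -0.52102148],
       [-0.41911786,  0.3096021 , -0.85351436]
[... 812 characters left out ...]
 346]), (0.66, [147, 198, 207, 246]), (0.59, [216, 236, 272, 290])]
knob_grip [(0.42, [416, 308, 426, 323])]
lock_bolt [(0.68, [408, 304, 427, 323])]
bar_mid [(0.72, [318, 247, 491, 383])]
{'K': array([[399.26461066,   0.        , 318.03426455],
       [  0.        , 399.26461066, 237.55499452],
       [  0.        ,   0.        ,   1.        ]]), 'mount': array([[-1.11955802e-03, -9.59773792e-01, -2.80772177e-01,
         7.70845867e-02],
       [ 9.99999368e-01, -1.04575814e-03, -4.12669293e-04,
        -3.92188432e-04],
       [ 1.02449382e-04, -2.80772461e-01,  9.59774356e-01,
        -1.62288313e-01],
       [ 0.00000000e+00,  0.00000000e+00,  0.00000000e+00,
         1.00000000e+00]])}
```

View pics/scene0.png

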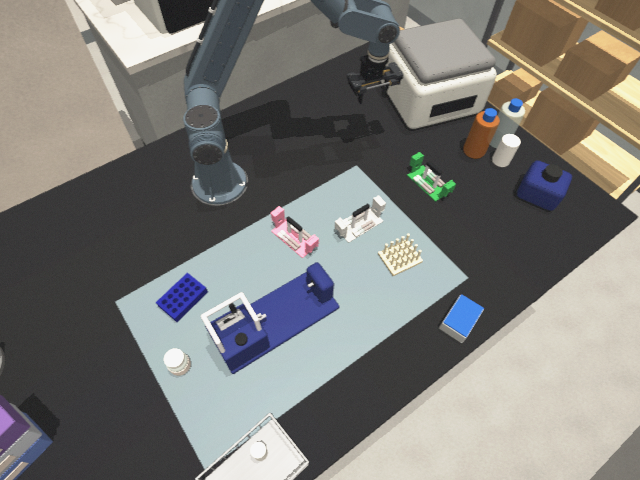

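View pics/side0.png

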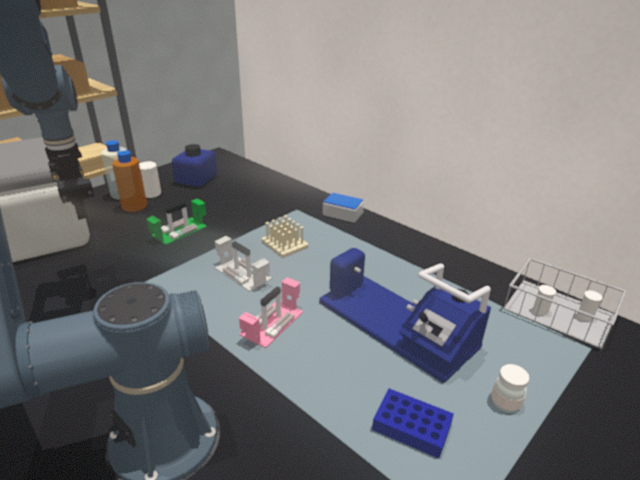

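```bash
cat > h.py <<'E'
import numpy as np,cv2
from rig import bot
def cloud(name,p,d,pose=None):
    ci=bot.camera_info(name);K=ci['K'];v,u=np.mgrid[:480,:640]
    X=np.stack([(u-K[0,2])/K[0,0]*d,(v-K[1,2])/K[1,1]*d,d],-1)
    if 'mount' in ci:
        M=ci['mount'];X=X@M[:3,:3].T+M[:3,3]
        pos,R=pose; return X@R.T+pos
    return (X-ci['t'])@ci['R']
def snap(name,out):
    s=bot.read_state();p,d=bot.capture(name);cv2.imwrite(f"pics/{out}.png",p);np.save(f"pics/{out}.npy",d)
    W=cloud(name,p,d,(s['position'],s['tcp_rot']));W[d<=0]=np.nan
    return p,d,W
def proj(name,X,pose=None):
    ci=bot.camera_info(name);X=np.atleast_2d(X)
    if 'mount' in ci:
        M=ci['mount'];C=((X-pose[0])@pose[1]-M[:3,3])@M[:3,:3]
    else: C=X@ci['R'].T+ci['t']
    q=C@ci['K'].T; return q[:,:2]/q[:,2:]
E
python3 - <<'E'
from h import *
from scipy import ndimage
for n in("scene","side"):
    p,d,W=snap(n,n+"1")
    for t in("rocker","carrier","bar_mid"):
        for i,r in enumerate(bot.trace(n,t)[:3]):
            m=r['region']&(d>0);m=ndimage.binary_erosion(m);P=W[m];c=p[m].mean(0)
            np.save(f"pics/{n}_{t}_{i}.npy",P)
            print(n,t,round(r['p'],2),r['bbox'],m.sum(),c.round(),np.nanmedian(P,0).round(3),np.histogram(P[:,2],np.arange(-.02,.24,.01))[0])
    for t in("tube_rack","peg_rack","jar"):
        for i,r in enumerate(bot.trace(n,t)[:1]):
            m=r['region']&(d>0);print(t,round(r['p'],2),np.median(W[m],0).round(3))
E
```

```text
scene rocker 0.7 [199.3, 261.2, 340.4, 374.5] 6464 [140.  88.  82.] [ 0.624 -0.151  0.047] [   0    0    3 1373 1736   68   81   78   86  162  199  187  249  270
  504  878  128   24   18   13   19   28  140  179   41]
scene carrier 0.93 [411.3, 155.9, 458.0, 199.8] 957 [114. 162. 110.] [0.475 0.66  0.018] [  0  23 279 240  67  29  37  43  47  82  61  39  10   0   0   0   0   0
   0   0   0   0   0   0   0]
scene carrier 0.76 [269.9, 209.1, 316.9, 261.6] 1058 [172. 163. 203.] [0.381 0.092 0.019] [  0  16 288 261  76  31  37  50  45 104  84  46  20   0   0   0   0   0
   0   0   0   0   0   0   0]
peg_rack 0.91 [0.673 0.342 0.019]
jar 0.79 [ 0.574 -0.449  0.082]
side rocker 0.69 [320.8, 248.6, 491.0, 380.8] 10838 [119.  78.  73.] [ 0.569 -0.218  0.067] [   0    9  238 3539  617  199  222  228  546  582  615  535  644  638
  919  559   46   30   32   36   26   37  191  350    0]
side carrier 0.94 [241.0, 279.8, 303.5, 350.1] 2205 [143. 132. 177.] [0.38  0.089 0.018] [  0  65 614 461 106 120 121 136 151 259  61 111   0   0   0   0   0   0
   0   0   0   0   0   0   0]
side carrier 0.76 [148.9, 200.2, 207.9, 244.0] 1194 [ 90. 124.  86.] [0.477 0.654 0.018] [  0  33 326 262  53  63  78  70  75 125  49  60   0   0   0   0   0   0
   0   0   0   0   0   0   0]
side carrier 0.59 [216.2, 237.8, 270.8, 290.4] 1438 [153. 157. 161.] [0.462 0.319 0.023] [  0  20 351 318  80  94 105 102 116 158  47  47   0   0   0   0   0   0
   0   0   0   0   0   0   0]
side bar_mid 0.93 [319.1, 244.8, 492.9, 382.0] 10839 [119.  78.  73.] [ 0.568 -0.218  0.067] [   0    8  247 3557  619  198  220  228  541  578  611  531  642  633
  912  560   51   29   30   34   24   34  192  360    0]
tube_rack 0.62 [ 0.353 -0.35   0.032]
peg_rack 0.67 [ 0.569 -0.217  0.066]
jar 0.84 [ 0.539 -0.457  0.058]
```

```bash
cat > fit.py <<'E'
from h import *
from scipy.optimize import least_squares
def sdbox(P,lo,hi):
    lo=np.array(lo);hi=np.array(hi);q=np.abs(P-(lo+hi)/2)-(hi-lo)/2
    return np.linalg.norm(np.maximum(q,0),axis=1)+np.minimum(q.max(1),0)
def rocker_sd(P):
    D=[sdbox(P,(-.085,-.245,0),(.085,.155,.02)),sdbox(P,(-.05,.105,0),(.05,.155,.13))]
    # lock tower: convex: y in -.245..-.105, behind .133, slope
    x,y,z=P.T; 
    s=(z-.063)*np.cos(np.radians(35))-(x+.08)*np.sin(np.radians(35))
    pl=np.stack([y+.105,-.245-y,s,z-.133,-.08-x,x-.085,-z],1).max(1)
    D.append(pl)
    a=np.maximum(np.abs(y+.1765)-.0595,0); D.append(np.sqrt(a**2+(x+.036)**2+(z-.212)**2)-.007)
    return np.min(np.abs(np.stack(D,1)),axis=1)*1.0, 
def carrier_sd(P):
    D=[sdbox(P,(-.042,-.08,0),(.042,.08,.005)),sdbox(P,(-.007,-.035,.08),(.007,.035,.098)),
       sdbox(P,(-.021,.08,.031),(.021,.098,.079)),sdbox(P,(-.021,-.098,.031),(.021,-.08,.079))]
    return np.min(np.abs(np.stack(D,1)),axis=1),
def fit(P,sd,x0,scale=.004,cut=.03):
    def loc(q,P):
        c,s=np.cos(q[2]),np.sin(q[2]);R=np.array([[c,-s,0],[s,c,0],[0,0,1]]);return (P-[q[0],q[1],q[3]])@R
    f=lambda q:np.minimum(sd(loc(q,P))[0],cut)
    best=None
    for x in x0:
        r=least_squares(f,x,loss='soft_l1',f_scale=scale,x_scale=[.01,.01,.05,.01])
        if best is None or r.cost<best.cost:best=r
    return best.x,best.cost,np.median(f(best.x))
E
python3 - <<'E'
from fit import *
A=np.load("pics/scene_rocker_0.npy");B=np.load("pics/side_rocker_0.npy")
c=np.array([.62,-.13])
for P in(A,B,np.r_[A,B]):
    P=P[::3];P=P[~np.isnan(P).any(1)]
    b=[ [.60,-.15,np.radians(a),0] for a in(-50,-35,-20,-5,10,25)]
    q,co,m=fit(P,rocker_sd,b);print(q.round(4),np.degrees(q[2]).round(2),co,m)
C=np.load("pics/side_carrier_2.npy");
q,co,m=fit(C,carrier_sd,[[.465,.32,np.radians(a),0] for a in range(-90,90,20)]);print(q.round(4),np.degrees(q[2]).round(2),co,m)
E
```

```text
[ 0.5997 -0.0865 -0.0486  0.0007] -2.78 0.020511757517422097 0.0019553151768469945
[ 0.6024 -0.0901 -0.0453 -0.0015] -2.6 0.0220397004372938 0.0012836054019815211
[ 0.6018 -0.0897 -0.0461 -0.0007] -2.64 0.046047027589675646 0.001842983390643968
[0.4682 0.3159 3.1286 0.0059] 179.26 0.019909320271387282 0.003364274768982484
```

```bash
python3 - <<'E'
from fit import *
q=[.6018,-.0897,-.0461]
c,s=np.cos(q[2]),np.sin(q[2]);R=np.array([[c,-s,0],[s,c,0],[0,0,1]])
L=lambda P:np.array(P)@R.T+[q[0],q[1],0]
for n,(r0,r1,c0,c1) in dict(scene=(245,385,190,350),side=(235,395,310,500)).items():
    p=cv2.imread(f"pics/{n}1.png");k=5
    im=cv2.resize(p[r0:r1,c0:c1],None,fx=4,fy=4,interpolation=cv2.INTER_CUBIC)
    def ln(a,b,col):
        u=proj(n,L([a,b]));u=(u-[c0,r0]+.5)*4;cv2.line(im,*[tuple(map(int,v)) for v in u],col,1)
    for a,b in [((-.036,-.117,.212),(-.036,-.236,.212)),((-.05,.105,.13),(-.05,.155,.13)),((-.05,.105,.13),(.05,.105,.13)),((-.08,-.105,.063),(-.08,-.245,.063)),((-.08,-.105,.063),(.02,-.105,.132)),((-.08,-.245,.063),(.02,-.245,.132)),((-.085,-.245,.02),(-.085,.155,.02)),((.085,-.245,.02),(.085,.155,.02)),((-.085,.155,.02),(.085,.155,.02))]: ln(a,b,(0,255,255))
    cv2.imwrite(f"pics/{n}_ov.png",im)
    d=np.load(f"pics/{n}1.npy");W=(cloud(n,p,d)-[q[0],q[1],0])@R
    m=(np.abs(W[...,0]+.03)<.07)&(W[...,1]<-.11)&(W[...,1]>-.24)&(W[...,2]>.05)&(W[...,2]<.19)&(d>0)
    P=W[m]; h=(P[:,2]-.063)*.819-(P[:,0]+.08)*.574
    k=h>.02
    print(n,P[k].min(0),P[k].max(0),np.median(P[k],0),k.sum()); print(P[k][::max(1,k.sum()//25)].round(3))
E
```

```text
scene [-0.06326378 -0.15705707  0.11609272] [-0.04011243 -0.13975732  0.13818871] [-0.05059793 -0.148914    0.12960128] 56
[[-0.063 -0.144  0.133]
 [-0.063 -0.15   0.134]
 [-0.061 -0.145  0.131]
 [-0.058 -0.14   0.13 ]
 [-0.061 -0.152  0.132]
 [-0.056 -0.147  0.136]
 [-0.054 -0.142  0.134]
 [-0.057 -0.153  0.135]
 [-0.053 -0.148  0.136]
 [-0.052 -0.143  0.13 ]
 [-0.058 -0.157  0.129]
 [-0.051 -0.153  0.138]
 [-0.05  -0.147  0.132]
 [-0.051 -0.142  0.124]
 [-0.051 -0.154  0.13 ]
 [-0.047 -0.149  0.132]
 [-0.047 -0.143  0.125]
 [-0.054 -0.157  0.123]
 [-0.047 -0.153  0.13 ]
 [-0.046 -0.147  0.125]
 [-0.047 -0.141  0.116]
 [-0.047 -0.154  0.124]
 [-0.043 -0.149  0.125]
 [-0.042 -0.143  0.12 ]
 [-0.047 -0.155  0.118]
 [-0.043 -0.15   0.118]
 [-0.04  -0.145  0.118]
 [-0.042 -0.154  0.119]]
side [-0.06813588 -0.23884279  0.1081418 ] [ 0.03996387 -0.11538821  0.18832716] [-0.05801842 -0.15457355  0.12829646] 88
[[ 0.039 -0.119  0.186]
 [ 0.039 -0.122  0.185]
 [ 0.039 -0.123  0.18 ]
 [ 0.039 -0.235  0.179]
 [-0.055 -0.147  0.133]
 [-0.059 -0.147  0.133]
 [-0.056 -0.152  0.134]
 [-0.06  -0.145  0.129]
 [-0.058 -0.151  0.132]
 [-0.052 -0.156  0.131]
 [-0.06  -0.148  0.128]
 [-0.059 -0.155  0.132]
 [-0.064 -0.146  0.126]
 [-0.06  -0.151  0.127]
 [-0.058 -0.158  0.13 ]
 [-0.064 -0.146  0.124]
 [-0.066 -0.155  0.13 ]
 [-0.061 -0.16   0.13 ]
 [-0.068 -0.152  0.126]
 [-0.063 -0.156  0.126]
 [-0.056 -0.16   0.124]
 [-0.066 -0.151  0.121]
 [-0.063 -0.156  0.123]
 [-0.054 -0.159  0.12 ]
 [-0.063 -0.152  0.117]
 [-0.061 -0.158  0.12 ]
 [-0.048 -0.158  0.113]
 [-0.055 -0.156  0.112]
 [-0.055 -0.154  0.108]
 [-0.052 -0.159  0.109]]
```

View pics/scene_ov.png

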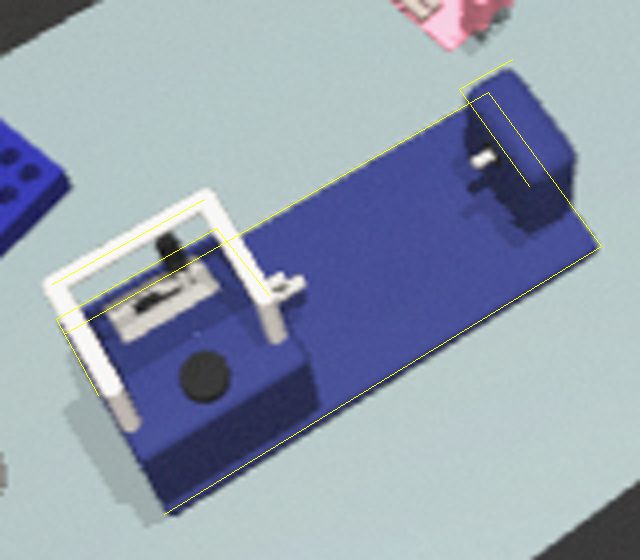

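View pics/side_ov.png

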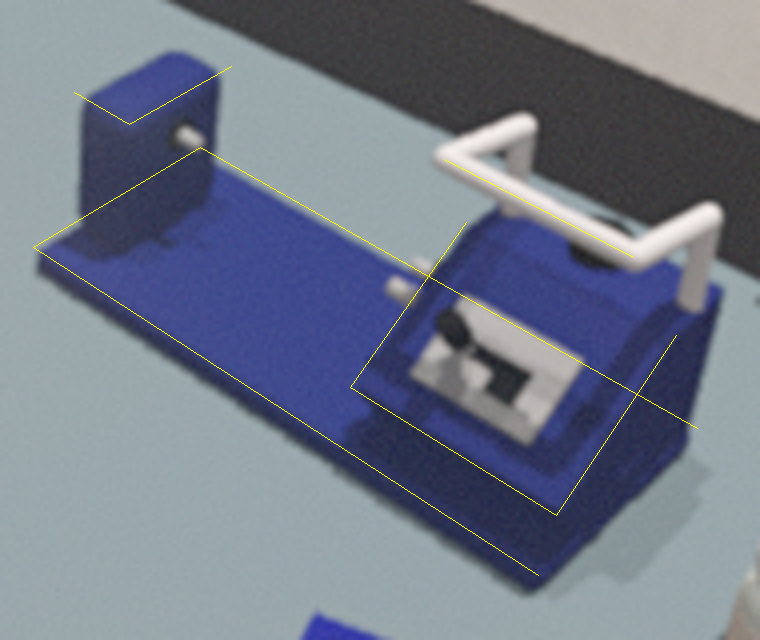

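```bash
python3 - <<'E'
from h import *
s=bot.read_state()
ims=[]
for n,(r0,r1,c0,c1) in dict(scene=(40,115,340,415),side=(100,230,30,130)).items():
    p=cv2.imread(f"pics/{n}1.png");d=np.load(f"pics/{n}1.npy")
    ims.append(cv2.resize(p[r0:r1,c0:c1],(400,400) if n=="scene" else (400,520),interpolation=cv2.INTER_CUBIC))
    W=cloud(n,p,d);T=(W-s['position'])@s['tcp_rot']
    m=(np.linalg.norm(T[...,:2],axis=-1)<.13)&(T[...,2]>-.25)&(T[...,2]<.01)&(d>0)
    P=T[m]*1000
    for z in range(-250,10,10):
        k=(P[:,2]>=z)&(P[:,2]<z+10)
        if k.any(): print(n,z,k.sum(),"x",P[k,0].min().round(),P[k,0].max().round(),"y",P[k,1].min().round(),P[k,1].max().round())
ims[0]=cv2.copyMakeBorder(ims[0],0,120,0,0,0)
cv2.imwrite("pics/grip.png",np.hstack(ims))
p,d,W=snap("wrist","w0")
E
```

```text
scene -250 47 x -38.0 6.0 y -32.0 22.0
scene -240 55 x -38.0 7.0 y -35.0 23.0
scene -230 60 x -41.0 12.0 y -34.0 26.0
scene -220 57 x -39.0 21.0 y -35.0 29.0
scene -210 58 x -38.0 15.0 y -35.0 31.0
scene -200 40 x -36.0 11.0 y -34.0 33.0
scene -190 65 x -43.0 22.0 y -36.0 33.0
scene -180 111 x -41.0 34.0 y -50.0 35.0
scene -170 89 x -43.0 36.0 y -49.0 16.0
scene -160 31 x -36.0 18.0 y -50.0 8.0
scene -150 41 x -27.0 26.0 y -49.0 15.0
scene -140 51 x -30.0 18.0 y -51.0 20.0
scene -130 68 x -31.0 22.0 y -50.0 20.0
scene -120 363 x -43.0 38.0 y -97.0 97.0
scene -110 144 x -43.0 39.0 y -94.0 94.0
scene -100 140 x -44.0 38.0 y -92.0 97.0
scene -90 129 x -43.0 27.0 y -87.0 88.0
scene -80 45 x -41.0 30.0 y -87.0 88.0
scene -70 3 x -1.0 8.0 y 47.0 51.0
scene -60 11 x -16.0 7.0 y 49.0 59.0
scene -50 23 x -14.0 8.0 y -56.0 60.0
scene -40 20 x -13.0 7.0 y -55.0 58.0
scene -30 20 x -15.0 8.0 y -52.0 56.0
scene -20 20 x -15.0 10.0 y -51.0 54.0
scene -10 13 x -12.0 8.0 y -52.0 56.0
scene 0 4 x -8.0 -2.0 y -40.0 56.0
side -250 124 x -34.0 32.0 y -37.0 -5.0
side -240 135 x -34.0 33.0 y -38.0 28.0
si
[... 236 characters left out ...]
ide -170 222 x -38.0 36.0 y -57.0 -2.0
side -160 101 x -32.0 36.0 y -57.0 -2.0
side -150 85 x -25.0 23.0 y -56.0 -6.0
side -140 88 x -23.0 25.0 y -59.0 10.0
side -130 95 x -23.0 25.0 y -58.0 14.0
side -120 287 x -38.0 36.0 y -100.0 88.0
side -110 200 x -38.0 36.0 y -101.0 85.0
side -100 151 x -38.0 36.0 y -99.0 82.0
side -90 184 x -38.0 37.0 y -93.0 82.0
side -80 130 x -38.0 37.0 y -93.0 53.0
side -70 24 x -37.0 32.0 y -90.0 -82.0
side -60 18 x -12.0 9.0 y -65.0 -58.0
side -50 36 x -11.0 10.0 y -65.0 -53.0
side -40 31 x -12.0 10.0 y -64.0 -53.0
side -30 31 x -12.0 10.0 y -58.0 -49.0
side -20 32 x -12.0 10.0 y -58.0 -46.0
side -10 41 x -11.0 10.0 y -59.0 50.0
side 0 5 x -12.0 8.0 y -53.0 51.0
```

View pics/grip.png

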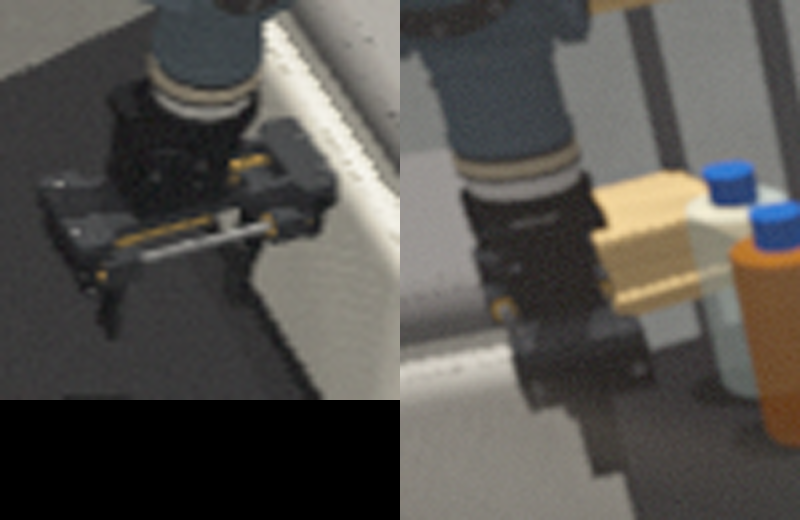

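View pics/w0.png

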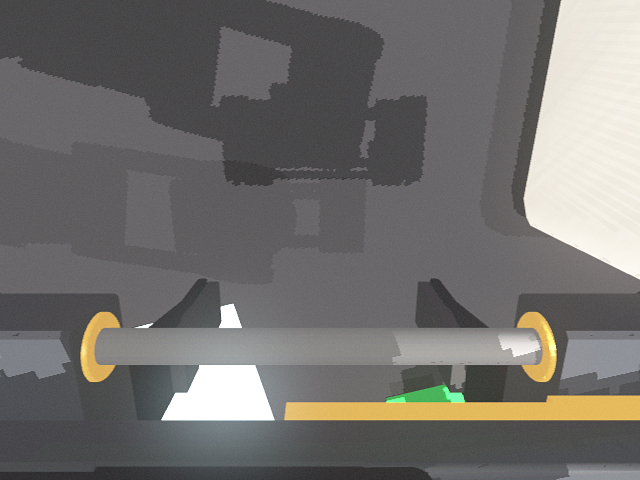

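servo_tool(increments=[[0, [-50, -30, -18], 0], [0, [-50, -30, -18], 0], [0, [-50, -30, -18], 0], [0, [-50, -30, -18], 0], [0, [-50, -30, -15], 0]])

```text
time_s: 1.98
position: [0.3641, 0.3943, 0.3106]
tcp_rot: [[-0.967, 0.255, 0.001], [0.255, 0.967, 0.001], [-0.001, 0.001, -1.0]]
force: [0.3, 0.4, 0.2]
opening: 1.001
```

servo_tool(increments=[[0, [-50, -30, 0], 0], [0, [-50, -30, 0], 0], [0, [0, 0, 0], -6], [0, [0, 0, 0], -6], [0, [0, 0, 0], 0]])

```text
time_s: 2.6
position: [0.4443, 0.3118, 0.3096]
tcp_rot: [[-0.999, 0.05, -0.0], [0.05, 0.999, 0.0], [0.0, 0.0, -1.0]]
force: [0.1, -0.4, 0.6]
opening: 1.001
```

```bash
python3 - <<'E'
from h import *
s=bot.read_state();print(s['position'],s['tcp_rot'].round(3),s['joint_positions'].round(1))
p,d,W=snap("wrist","w1")
for r in bot.trace("wrist","carrier")[:3]:
    print(r['p'],r['bbox'],np.nanmedian(W[r['region']],0))
E
```

```text
[0.44431837 0.31177783 0.30955756] [[-0.999  0.05  -0.   ]
 [ 0.05   0.999  0.   ]
 [ 0.     0.    -1.   ]] [ 23.3  18.4  87.5   0.   74.1 -63.9]
0.73 [566.8, 116.1, 640.0, 294.2] [0.48511382 0.64659798 0.00718354]
0.72 [28.2, 30.4, 186.1, 244.6] [0.36769428 0.10057282 0.017091  ]
```

View pics/w1.png

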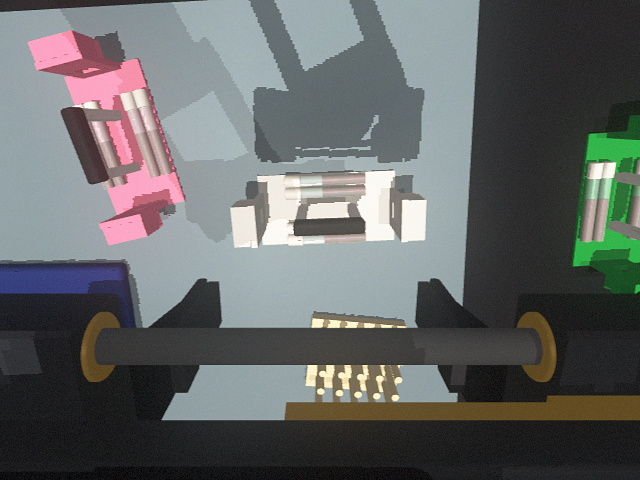

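```bash
python3 - <<'E'
from fit import *
s=bot.read_state();p=cv2.imread("pics/w1.png");d=np.load("pics/w1.npy")
W=cloud("wrist",p,d,(s['position'],s['tcp_rot']))
w=W[165:252,226:432].reshape(-1,3);w=w[w[:,2]>.0]
w=W[165:252,226:432].reshape(-1,3)
# floor check
f=W[200:240,440:460].reshape(-1,3);print("floor",np.median(f[:,2]))
k=(w[:,2]>.012);P=w[k]
hb=P[P[:,2]>.086];print("handle",hb.min(0),hb.max(0),np.median(hb,0),len(hb))
kn=P[(P[:,2]>.07)&(P[:,2]<.083)]
for sgn in(-1,1):
    a=kn[(kn[:,1]-.316)*sgn>.06];print(sgn,a.min(0),a.max(0),a.mean(0),len(a),cv2.minAreaRect((a[:,:2]*1000).astype(np.float32)))
print(cv2.minAreaRect((hb[:,:2]*1000).astype(np.float32)))
E
```

```text
floor 0.0009570836751922607
handle [0.36699385 0.28678664 0.08600852] [0.47435675 0.3561648  0.47187222] [0.46506122 0.31896502 0.09770716] 1204
-1 [0.44437475 0.22298131 0.07001531] [0.48864163 0.24782102 0.08226932] [0.46536269 0.23622372 0.07892989] 1061 ((466.4279479980469, 235.29832458496094), (24.641769409179688, 44.25840377807617), 89.3915023803711)
1 [0.44606227 0.39475706 0.0700564 ] [0.49002241 0.41957534 0.0824507 ] [0.46726877 0.40632098 0.07896603] 1075 ((468.1698303222656, 407.099609375), (24.498985290527344, 43.913021087646484), 89.26980590820312)
((420.67303466796875, 321.8302917480469), (69.38179016113281, 107.26830291748047), 89.59810638427734)
```

servo_tool(increments=[[0, [-4, -60, -6], 0], [0, [-4, -60, -6], 0], [0, [-4, -60, -6], 0], [0, [-4, -60, -6], 0], [0, [-4, -60, -6], 0]])

```text
time_s: 3.32
position: [0.4496, 0.0099, 0.3401]
tcp_rot: [[-0.999, 0.049, 0.001], [0.049, 0.999, -0.0], [-0.001, -0.0, -1.0]]
force: [1.2, 0.1, -0.4]
opening: 1.0
```

servo_tool(increments=[[0, [0, -60, -4], 0], [0, [0, -60, 0], 0], [0, [0, -40, 0], 0], [0, [0, 0, 0], 0]])

```text
time_s: 3.82
position: [0.4421, -0.1508, 0.3436]
tcp_rot: [[-0.999, 0.054, 0.0], [0.054, 0.999, -0.001], [-0.0, -0.001, -1.0]]
force: [0.5, 0.2, -0.3]
opening: 0.996
```

```bash
python3 - <<'E'
from h import *
s=bot.read_state();print(s['position'],s['tcp_rot'].round(3),s['joint_positions'].round(1));np.savez("pics/w2s.npz",pos=s['position'],R=s['tcp_rot'])
p,d,W=snap("wrist","w2")
print([(r['p'],r['bbox']) for r in bot.find_in("wrist","lock_knob")])
E
```

```text
[ 0.4420887  -0.15079356  0.34357319] [[-0.999  0.054  0.   ]
 [ 0.054  0.999 -0.001]
 [-0.    -0.001 -1.   ]] [ -32.6    9.8   94.    -0.    76.1 -119.5]
[(0.52, [233.5, 290.0, 252.7, 308.7])]
```

View pics/w2.png

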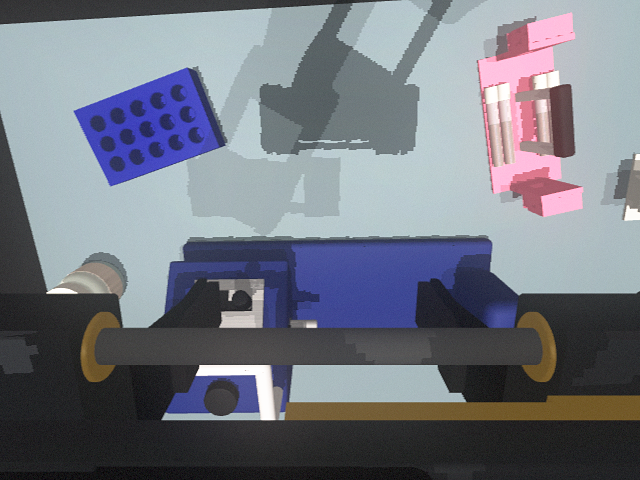

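servo_tool(increments=[[0, [40, 0, -20], 0], [0, [35, 0, -20], 0], [0, [0, 0, 0], 0]])

```text
time_s: 4.3
position: [0.3662, -0.1431, 0.3849]
tcp_rot: [[-0.999, 0.048, 0.003], [0.048, 0.999, -0.002], [-0.003, -0.001, -1.0]]
force: [-0.7, 0.3, -0.4]
opening: 0.998
```

```bash
python3 - <<'E'
from h import *
s=bot.read_state();print(s['position'],s['tcp_rot'].round(3),s['joint_positions'].round(1));np.savez("pics/w3s.npz",pos=s['position'],R=s['tcp_rot'])
p,d,W=snap("wrist","w3")
print([(r['p'],r['bbox']) for r in bot.find_in("wrist","lock_knob")])
E
```

```text
[ 0.36621544 -0.14310583  0.38491735] [[-0.999  0.048  0.003]
 [ 0.048  0.999 -0.002]
 [-0.003 -0.001 -1.   ]] [ -37.8    0.6   98.1    0.    81.2 -125. ]
[]
```

View pics/w3.png

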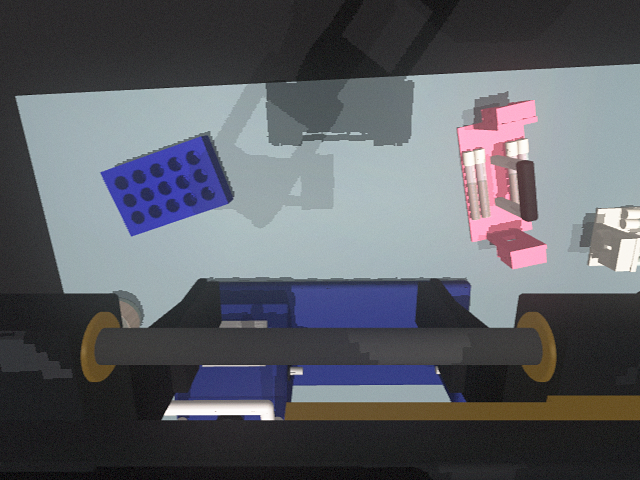

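servo_tool(increments=[[0, [-60, 0, 0], 0], [0, [-60, 0, 0], 0], [0, [-60, 0, 0], 0], [0, [-20, 0, 0], 0], [0, [0, 0, 0], 0]])

```text
time_s: 5.03
position: [0.5685, -0.1533, 0.3811]
tcp_rot: [[-0.999, 0.046, -0.003], [0.046, 0.999, 0.002], [0.003, 0.001, -1.0]]
force: [-0.7, 0.2, -0.5]
opening: 1.0
```

```bash
python3 - <<'E'
from h import *
s=bot.read_state();print(s['position'],s['tcp_rot'].round(3),s['joint_positions'].round(1));np.savez("pics/w4s.npz",pos=s['position'],R=s['tcp_rot'])
p,d,W=snap("wrist","w4")
print([(r['p'],r['bbox']) for r in bot.find_in("wrist","lock_knob")])
E
```

```text
[ 0.5684524  -0.15333207  0.3811343 ] [[-0.999  0.046 -0.003]
 [ 0.046  0.999  0.002]
 [ 0.003  0.001 -1.   ]] [ -26.    19.5   74.6    0.    86.1 -113.3]
[(0.64, [227.9, 165.1, 245.8, 191.6])]
```

View pics/w4.png

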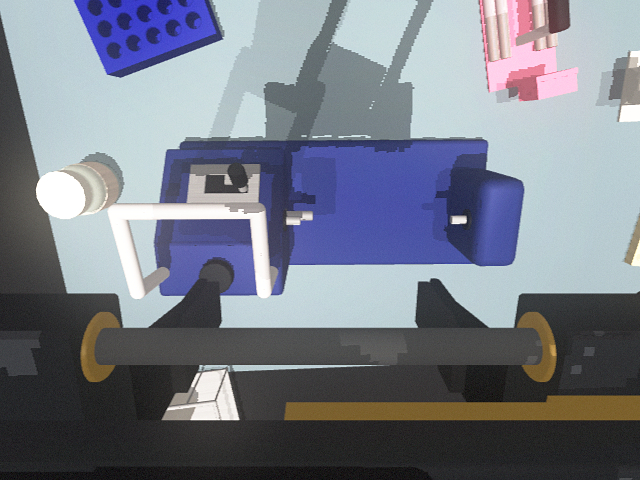

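```bash
python3 - <<'E'
from fit import *
z=np.load("pics/w4s.npz");p=cv2.imread("pics/w4.png");d=np.load("pics/w4.npy")
W=cloud("wrist",p,d,(z['pos'],z['R']))
hsv=cv2.cvtColor(p,cv2.COLOR_BGR2HSV)
m=(hsv[...,0]>112)&(hsv[...,0]<128)&(hsv[...,1]>120);m[:133]=0;m[297:]=0;m[:,:150]=0;m[:,528:]=0
print(m.sum(),"floor",np.median(W[100:130,430:470,2]))
P=W[m&(d>0)];P=P[P[:,2]>-.01][::4]
for use in (P,):
    q,c,md=fit(use,rocker_sd,[[.6,-.09,-.046,0],[.6,-.085,-.03,0]],scale=.002);print(q.round(4),np.degrees(q[2]).round(2),md)
np.save("pics/rq.npy",q)
R=np.array([[np.cos(q[2]),-np.sin(q[2]),0],[np.sin(q[2]),np.cos(q[2]),0],[0,0,1]])
Lc=(W-[q[0],q[1],0])@R
# pins, bar
def rng(mask,name):
    a=Lc[mask&(d>0)];print(name,len(a),np.percentile(a,[3,50,97],axis=0).round(4).tolist())
v=hsv[...,2];white=(hsv[...,1]<60)&(v>140)
rng(white&(Lc[...,2]>.195)&(np.abs(Lc[...,0]+.036)<.012)&(Lc[...,1]<-.12)&(Lc[...,1]>-.23),"bar")
rng(white&(Lc[...,2]>.09)&(Lc[...,2]<.11)&(np.abs(Lc[...,0])<.02)&(Lc[...,1]>.06)&(Lc[...,1]<.11),"pin+")
rng(white&(Lc[...,2]>.09)&(Lc[...,2]<.11)&(np.abs(Lc[...,0])<.02)&(Lc[...,1]<-.07)&(Lc[...,1]>-.104),"pin-")
rng(white&(Lc[...,2]>.06)&(Lc[...,2]<.09)&(np.abs(Lc[...,0])<.02)&(Lc[...,1]<-.06)&(Lc[...,1]>-.104),"bolt")
top=m&(Lc[...,2]>.127)&(Lc[...,2]<.138)
rng(top&(Lc[...,1]>.09),"ptop");rng(top&(Lc[...,1]<-.09),"ltop")
rng(m&(np.abs(Lc[...,2]-.02)<.005)&(np.abs(Lc[...,1])<.1),"base")
k=np.zeros_like(m);k[162:194,225:248]=1
rng(k&(v<60)&(Lc[...,2]>.105),"knob")
E
```

```text
24610 floor 0.0008807940936721992
[ 0.5993 -0.0883 -0.0296 -0.    ] -1.7 0.0006662768420310945
bar 2204 [[-0.0423, -0.2275, 0.213], [-0.0366, -0.176, 0.218], [-0.0291, -0.1225, 0.22]]
pin+ 116 [[-0.0007, 0.0853, 0.1018], [0.003, 0.0925, 0.1041], [0.0077, 0.1003, 0.1061]]
pin- 116 [[-0.0028, -0.1028, 0.1016], [0.001, -0.095, 0.1042], [0.0055, -0.087, 0.1061]]
bolt 94 [[-0.003, -0.0858, 0.0776], [0.0013, -0.0797, 0.0803], [0.007, -0.0737, 0.082]]
ptop 2850 [[-0.0381, 0.1096, 0.1273], [0.0026, 0.1279, 0.1297], [0.0448, 0.1469, 0.1314]]
ltop 712 [[0.0339, -0.2394, 0.1312], [0.0667, -0.2121, 0.133], [0.0779, -0.1378, 0.1346]]
base 17625 [[-0.0757, -0.0916, 0.0182], [-0.0029, 0.0026, 0.0201], [0.0794, 0.0942, 0.0218]]
knob 94 [[-0.0617, -0.1565, 0.1172], [-0.0506, -0.145, 0.128], [-0.0422, -0.1416, 0.1359]]
```

servo_tool(increments=[[0, [-40, 45, 0], 0], [0, [-40, 45, 0], 0], [0, [-60, 0, 0], 0], [0, [-60, 0, 0], 0], [0, [-60, 0, 0], 0]])

```text
time_s: 5.75
position: [0.8315, -0.077, 0.3848]
tcp_rot: [[-0.999, 0.049, 0.001], [0.049, 0.999, -0.0], [-0.001, -0.0, -1.0]]
force: [1.8, 0.1, 0.8]
opening: 1.001
```

servo_tool(increments=[[0, [-60, 0, 0], 0], [0, [-60, 0, 0], 0], [0, [-60, 0, 0], 0], [0, [-60, 0, 0], 0], [0, [0, 0, 0], 0]])

```text
time_s: 6.38
position: [0.9327, -0.0771, 0.3301]
tcp_rot: [[-0.993, 0.049, 0.108], [0.048, 0.999, -0.009], [-0.108, -0.003, -0.994]]
force: [-1.2, 0.0, -1.3]
opening: 1.0
```

```bash
python3 - <<'E'
from h import *
s=bot.read_state();print(s['position'],s['tcp_rot'].round(3),s['joint_positions'].round(1))
E
```

```text
[ 0.93266514 -0.07705778  0.33012586] [[-0.993  0.049  0.108]
 [ 0.048  0.999 -0.009]
 [-0.108 -0.003 -0.994]] [-11.8  56.3  12.8   0.8 104.7 -98.8]
```

servo_tool(increments=[[0, [-40, 0, -40], 0], [0, [-40, 0, -40], 0], [0, [-40, 0, -40], 0], [0, [-40, 0, -40], 0], [0, [0, 0, 0], 0]])

```text
time_s: 7.0
position: [0.9214, -0.0707, 0.4505]
tcp_rot: [[-0.969, 0.049, 0.243], [0.045, 0.999, -0.021], [-0.244, -0.009, -0.97]]
force: [-0.9, -0.5, -0.5]
opening: 1.0
```

```bash
python3 - <<'E'
from h import *
s=bot.read_state();print(s['position'],s['tcp_rot'].round(3),s['joint_positions'].round(1))
E
```

```text
[ 0.92136001 -0.07071266  0.4505348 ] [[-0.969  0.049  0.243]
 [ 0.045  0.999 -0.021]
 [-0.244 -0.009 -0.97 ]] [-11.9  49.   12.5   1.8 104.5 -98.5]
```

servo_tool(increments=[[0, [-45, 0, -40], 0], [0, [-45, 0, -40], 0], [0, [-45, 0, -40], 0], [0, [-45, 0, -40], 0], [0, [0, 0, 0], 0]])

```text
time_s: 7.62
position: [0.9009, -0.0643, 0.5587]
tcp_rot: [[-0.927, 0.05, 0.372], [0.042, 0.999, -0.03], [-0.373, -0.012, -0.928]]
force: [-0.4, -0.1, -0.3]
opening: 1.002
```

```bash
python3 - <<'E'
from h import *
s=bot.read_state();print(s['position'],s['tcp_rot'].round(3),s['joint_positions'].round(1))
E
```

```text
[ 0.90089939 -0.06428665  0.55873406] [[-0.927  0.05   0.372]
 [ 0.042  0.999 -0.03 ]
 [-0.373 -0.012 -0.928]] [-12.1  42.3  12.5   2.9 103.5 -98.2]
```

servo_tool(increments=[[0, [-45, 0, -40], 0], [0, [-45, 0, -40], 0], [0, [-45, 0, -40], 0], [0, [-45, 0, -40], 0], [0, [-45, 0, -40], 0]])

```text
time_s: 8.25
position: [0.8547, -0.0562, 0.6921]
tcp_rot: [[-0.851, 0.052, 0.522], [0.036, 0.999, -0.04], [-0.523, -0.015, -0.852]]
force: [-0.5, 0.2, 0.1]
opening: 0.997
```

servo_tool(increments=[[0, [-45, 0, -40], 0], [0, [0, 0, 0], 0]])

```text
time_s: 8.5
position: [0.8414, -0.054, 0.7206]
tcp_rot: [[-0.832, 0.052, 0.552], [0.035, 0.999, -0.042], [-0.554, -0.016, -0.833]]
force: [-0.2, -0.3, 0.0]
opening: 1.002
```

```bash
python3 - <<'E'
from h import *
s=bot.read_state();print(s['position'],s['tcp_rot'].round(3),s['joint_positions'].round(1))
E
```

```text
[ 0.84135985 -0.05399371  0.72059682] [[-0.832  0.052  0.552]
 [ 0.035  0.999 -0.042]
 [-0.554 -0.016 -0.833]] [-13.   31.8  12.5   4.9 102.4 -97.8]
```

```bash
python3 - <<'E'
from fit import *
q=np.array([.6013,-.0884,np.radians(-2.2)])
R=np.array([[np.cos(q[2]),-np.sin(q[2]),0],[np.sin(q[2]),np.cos(q[2]),0],[0,0,1]])
c,s=np.cos(np.radians(35)),np.sin(np.radians(35))
z=np.load("pics/w4s.npz")
for n,f in(("wrist","w4"),("side","side1"),("scene","scene1")):
    p=cv2.imread(f"pics/{f}.png");d=np.load(f"pics/{f}.npy")
    W=cloud(n,p,d,(z['pos'],z['R']));L=(W-[q[0],q[1],0])@R
    v=p.max(2)
    u=L[...,0]*c+L[...,2]*s; h=(L[...,2]-.063)*c-(L[...,0]+.08)*s
    m=(d>0)&(h>.02)&(h<.055)&(np.abs(L[...,1]+.15)<.02)&(np.abs(L[...,0]+.05)<.03)&(L[...,2]<.17)
    for a,nm in((u,'u'),(L[...,1],'y'),(h,'h')): print(n,nm,np.percentile(a[m],[2,25,50,75,98]).round(4),m.sum())
    # circle fit in (u,y)
    A=np.c_[u[m],L[...,1][m]]
    top=m&(h>.042); print(' top',np.c_[u[top],L[...,1][top]].mean(0).round(4),top.sum(),cv2.minEnclosingCircle((A*1000).astype(np.float32)))
E
```

```text
wrist u [0.019  0.0255 0.0299 0.0328 0.0343] 384
wrist y [-0.1578 -0.1531 -0.149  -0.1452 -0.1421] 384
wrist h [0.0215 0.0339 0.0442 0.0461 0.0473] 384
 top [ 0.0267 -0.1502] 219 ((25.759437561035156, -150.60629272460938), 9.21679401397705)
side u [0.0156 0.0189 0.0231 0.027  0.0317] 77
side y [-0.1607 -0.1591 -0.1555 -0.1518 -0.1461] 77
side h [0.0227 0.0351 0.0426 0.0445 0.0472] 77
 top [ 0.0245 -0.1531] 40 ((23.843660354614258, -152.7796173095703), 8.966569900512695)
scene u [0.0241 0.0288 0.0319 0.0338 0.0372] 56
scene y [-0.1579 -0.1543 -0.1498 -0.1453 -0.1408] 56
scene h [0.0228 0.0296 0.0375 0.0448 0.0481] 56
 top [ 0.0292 -0.1489] 20 ((29.082557678222656, -148.9559326171875), 9.626567840576172)
```

```bash
cat > k.py <<'E'
from h import *
q=np.array([.6013,-.0884,np.radians(-2.2)])
Rr=np.array([[np.cos(q[2]),-np.sin(q[2]),0],[np.sin(q[2]),np.cos(q[2]),0],[0,0,1]])
c,s=np.cos(np.radians(35)),np.sin(np.radians(35))
def uyh(u,y,h):
    h2=h+.063*c-.08*s*-1*-1+0 if False else h+.063*c+.08*s
    # z c - x s = h2 ; x c + z s = u
    return np.array([u*c-h2*s,y,u*s+h2*c])
def w(u,y,h): return Rr@uyh(u,y,h)+[q[0],q[1],0]
def delta(target,st=None):
    st=st or bot.read_state();return ((target-st['position'])@st['tcp_rot']*1000).round(1)
def touyh(P):
    L=Rr.T@(np.array(P)-[q[0],q[1],0]);return np.array([L[0]*c+L[2]*s,L[1],L[2]*c-L[0]*s-.063*c-.08*s])
E
python3 - <<'E'
from k import *
st=bot.read_state()
print("grip",uyh(.0262,-.1505,.032),w(.0262,-.1505,.032))
print(touyh(st['position']),delta(w(.0262,-.1505,.10)),delta(w(.0262,-.1505,.017)))
E
```

```text
grip [-0.05281217 -0.1505      0.12110191] [ 0.54274939 -0.23676173  0.12110191]
[0.608736   0.0435963  0.35595205] [ 575.7 -189.9  274. ] [ 573.7 -188.2  356.9]
```

servo_tool(increments=[[0, [52, -17, 21], 0], [0, [52, -17, 21], 0], [0, [52, -17, 21], 0], [0, [52, -17, 21], 0], [0, [52, -17, 21], 0]])

```text
time_s: 9.12
position: [0.687, -0.1325, 0.4952]
tcp_rot: [[-0.836, 0.052, 0.547], [0.035, 0.999, -0.041], [-0.548, -0.015, -0.836]]
force: [0.9, -0.3, -0.2]
opening: 1.001
```

```bash
python3 - <<'E'
from k import *
st=bot.read_state()
print(st['position'],st['tcp_rot'].round(3),st['joint_positions'].round(1),touyh(st['position']),delta(w(.0262,-.1505,.14)))
E
```

```text
[ 0.68701981 -0.13250717  0.4952029 ] [[-0.836  0.052  0.547]
 [ 0.035  0.999 -0.041]
 [-0.548 -0.015 -0.836]] [ -25.    12.4   75.3   12.8   61.5 -115.3] [ 0.35558949 -0.04078407  0.25805199] [ 325.3 -108.1  130.4]
```

servo_tool(increments=[[0, [54, -18, 21], 0], [0, [54, -18, 21], 0], [0, [54, -18, 21], 0], [0, [54, -18, 21], 0], [0, [50, -18, 20], 0]])

```text
time_s: 9.75
position: [0.5169, -0.2175, 0.2643]
tcp_rot: [[-0.836, 0.053, 0.547], [0.036, 0.999, -0.041], [-0.548, -0.015, -0.836]]
force: [4.9, 0.3, 2.8]
opening: 1.004
```

```bash
python3 - <<'E'
from k import *
st=bot.read_state()
print(st['position'],st['joint_positions'].round(1),touyh(st['position']),delta(w(.0262,-.1505,.10)))
E
```

```text
[ 0.51694242 -0.21748434  0.26426647] [ -46.2   14.1  112.4   40.4   34.3 -163.6] [ 0.08658539 -0.13222749  0.16448935] [ 58.3 -17.1  66.7]
```

servo_tool(increments=[[0, [0, 0, -10], 10.6], [0, [0, 0, 0], 10.6], [0, [0, 0, 0], 10.6], [0, [0, 0, 0], 10.6], [0, [0, 0, 0], 10.6]])

```text
time_s: 10.38
position: [0.5129, -0.2169, 0.2738]
tcp_rot: [[-0.457, 0.701, 0.547], [0.822, 0.568, -0.041], [-0.339, 0.431, -0.836]]
force: [-0.4, -0.3, 0.4]
opening: 0.999
```

servo_tool(increments=[[0, [0, 0, 0], 10.6], [0, [0, 0, 0], 10.6], [0, [0, 0, 0], 10.6], [0, [0, 0, 0], 10.6], [0, [0, 0, 0], 10.6]])

```text
time_s: 11.0
position: [0.5129, -0.2169, 0.2738]
tcp_rot: [[0.285, 0.787, 0.547], [0.948, -0.315, -0.041], [0.14, 0.53, -0.836]]
force: [-0.4, -0.3, 0.1]
opening: 0.999
```

servo_tool(increments=[[0, [0, 0, 0], 10.6], [0, [0, 0, 0], 10.6], [0, [0, 0, 0], 10.6], [0, [0, 0, 0], 10.6], [0, [0, 0, 0], 10.6]])

```text
time_s: 11.62
position: [0.5129, -0.2169, 0.2738]
tcp_rot: [[0.8, 0.247, 0.547], [0.319, -0.947, -0.041], [0.508, 0.207, -0.836]]
force: [0.6, 0.6, -0.3]
opening: 1.001
```

servo_tool(increments=[[0, [0, 0, 0], 10.6], [0, [0, 0, 0], 10.6], [0, [0, 0, 0], 0]])

```text
time_s: 12.0
position: [0.5128, -0.2168, 0.2739]
tcp_rot: [[0.836, -0.053, 0.547], [-0.036, -0.999, -0.041], [0.548, 0.014, -0.836]]
force: [1.1, 0.6, 0.5]
opening: 1.001
```

```bash
python3 - <<'E'
from k import *
st=bot.read_state()
print(st['position'],st['tcp_rot'].round(3),st['joint_positions'].round(1),touyh(st['position']),delta(w(.0262,-.1505,.10)))
print("rocker y in tool",(Rr[:,1]@st['tcp_rot']).round(3))
E
```

```text
[ 0.51283385 -0.21676932  0.2738672 ] [[ 0.836 -0.053  0.547]
 [-0.036 -0.999 -0.041]
 [ 0.548  0.014 -0.836]] [-46.6  12.8 112.2  39.2  35.8  17.7] [ 0.08870659 -0.13167073  0.1747244 ] [-60.1  17.6  77. ]
rocker y in tool [-0.004 -1.    -0.02 ]
```

servo_tool(increments=[[0, [-40, 12, 10], 0], [0, [-20, 6, 30], 0], [0, [0, 0, 20], 0], [0, [0, 0, 0], 0]])

```text
time_s: 12.5
position: [0.4943, -0.2346, 0.19]
tcp_rot: [[0.836, -0.052, 0.546], [-0.037, -0.999, -0.039], [0.547, 0.012, -0.837]]
force: [-0.0, 0.9, 0.9]
opening: 1.001
```

```bash
python3 - <<'E'
from k import *
st=bot.read_state()
print(st['position'],st['joint_positions'].round(1),touyh(st['position']),delta(w(.0262,-.1505,.017)))
np.savez("pics/w5s.npz",pos=st['position'],R=st['tcp_rot'])
for n in("wrist","scene","side"):
    snap(n,n[0:2]+"5")
    print([(r['p'],r['bbox']) for r in bot.find_in(n,"lock_knob")])
u=proj("wrist",w(.0262,-.1505,.046),(st['position'],st['tcp_rot']));print(u)
a=cv2.imread("pics/sc5.png")[250:390,170:350];b=cv2.imread("pics/si5.png")[130:390,270:530]
cv2.imwrite("pics/ss5.png",np.hstack([cv2.resize(a,(400,311)),cv2.resize(b,(311,311))]))
E
```

```text
[ 0.49434949 -0.23455809  0.19002004] [-50.5  21.8 118.6  58.4  27.7  -7.8] [ 0.02604287 -0.15015595  0.11624353] [ 3.4 -1.5 99.2]
[(0.81, [304.0, 220.8, 331.7, 263.5]), (0.53, [1.0, 15.0, 532.6, 314.6])]
[]
[(0.44, [419.8, 318.2, 430.2, 321.4])]
[[315.72458211 247.90507391]]
```

View pics/wr5.png

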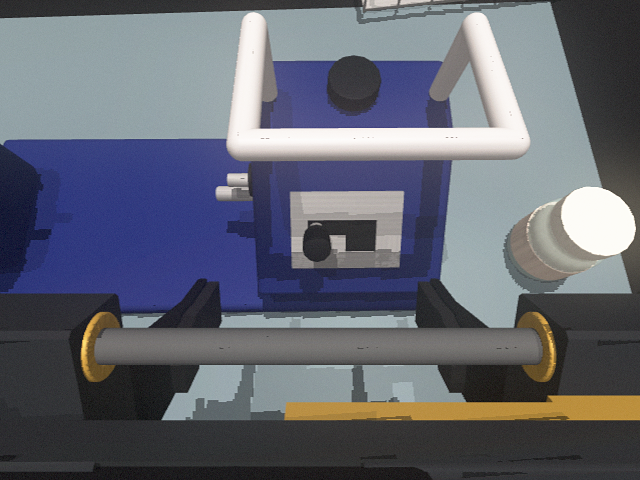

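View pics/ss5.png

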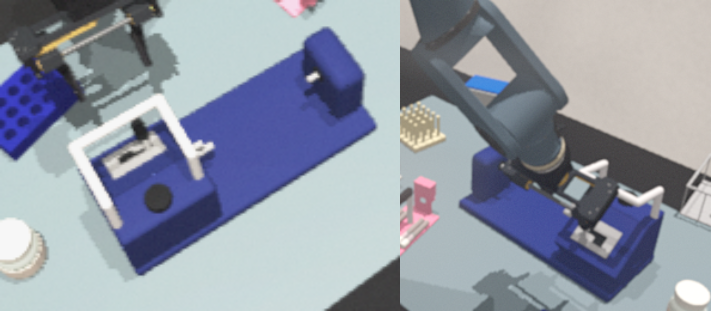

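servo_tool(increments=[[0, [1, -1, 15], 0], [0, [1, 0, 15], 0], [0, [0, 0, 0], 0]])

```text
time_s: 13.18
position: [0.5127, -0.2347, 0.1675]
tcp_rot: [[0.835, -0.054, 0.547], [-0.038, -0.998, -0.04], [0.549, 0.013, -0.836]]
force: [0.9, 0.2, -1.0]
opening: 0.997
```

```bash
python3 - <<'E'
from k import *
st=bot.read_state()
print(st['position'],st['joint_positions'].round(1),touyh(st['position']),delta(w(.0262,-.1505,.017)))
E
```

```text
[ 0.51270163 -0.23471209  0.16749289] [-48.4  25.5 117.8  64.2  25.1 -12.4] [ 0.02814878 -0.14960534  0.08726838] [ 0.2 -0.5 70.3]
```

servo_tool(increments=[[0, [0, 0, 18], 0], [0, [0, 0, 18], 0], [0, [0, 0, 16], 0], [0, [0, 0, 14], 0], [0, [0, 0, 0], 0]])

```text
time_s: 13.8
position: [0.5487, -0.2375, 0.1124]
tcp_rot: [[0.835, -0.054, 0.547], [-0.038, -0.998, -0.041], [0.549, 0.013, -0.836]]
force: [0.5, -0.1, -0.1]
opening: 1.0
```

```bash
python3 - <<'E'
from k import *
st=bot.read_state()
print(st['position'],st['joint_positions'].round(1),touyh(st['position']),delta(w(.0262,-.1505,.017)),st['force'])
np.savez("pics/w6s.npz",pos=st['position'],R=st['tcp_rot'])
snap("wrist","wr6")
E
```

```text
[ 0.54869429 -0.23753674  0.11241045] [-45.1  33.8 115.5  79.   21.4 -25.4] [ 0.02610535 -0.15104623  0.02145597] [ 0.2 -0.6  4.4] [ 0.46709213 -0.06475474 -0.05899667]
```

View pics/wr6.png

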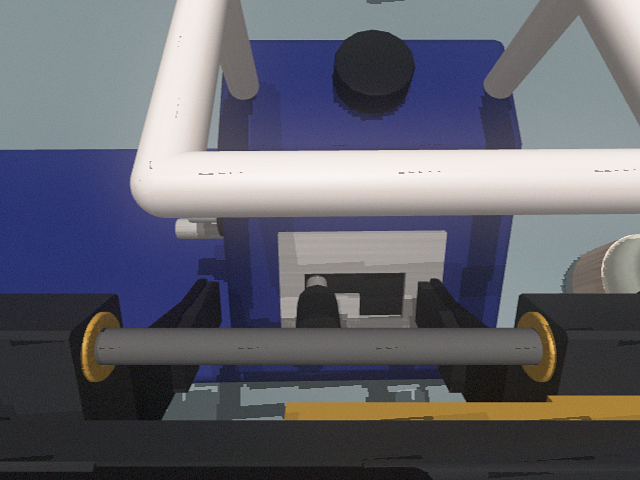

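servo_tool(increments=[[0.7, [0, 0, 2], 0], [0.7, [0, 0, 0], 0], [1, [0, 0, 0], 0], [1, [0, 0, 0], 0], [1, [0, 0, 0], 0]])

```text
time_s: 14.48
position: [0.5497, -0.2376, 0.1107]
tcp_rot: [[0.835, -0.054, 0.547], [-0.038, -0.998, -0.041], [0.549, 0.013, -0.836]]
force: [-0.2, 0.7, -0.3]
opening: 0.512
```

servo_tool(increments=[[1, [0, 0, 0], 0], [1, [0, 0, 0], 0], [1, [0, 0, 0], 0], [1, [0, 0, 0], 0]])

```text
time_s: 14.98
position: [0.5497, -0.2373, 0.1106]
tcp_rot: [[0.835, -0.054, 0.547], [-0.038, -0.998, -0.04], [0.549, 0.013, -0.836]]
force: [-0.6, 0.7, 0.2]
opening: 0.197
```

servo_tool(increments=[[1, [0, 8, 0], 0], [1, [0, 8, 0], 0], [1, [0, 8, 0], 0], [1, [0, 8, 0], 0], [1, [0, 0, 0], 0]])

```text
time_s: 15.6
position: [0.5473, -0.2649, 0.1098]
tcp_rot: [[0.836, -0.048, 0.547], [-0.038, -0.999, -0.03], [0.547, 0.005, -0.837]]
force: [2.8, 8.7, -3.4]
opening: 0.199
```

```bash
python3 - <<'E'
from k import *
st=bot.read_state()
print(st['joint_positions'].round(1),touyh(st['position']),st['force'].round(1),st['opening'])
snap("wrist","wr7")
E
```

```text
[-47.9  34.6 113.4  73.6  23.7 -22.4] [ 0.02429556 -0.17844652  0.01947568] [ 2.8  8.7 -3.4] 0.19878853718671824
```

View pics/wr7.png

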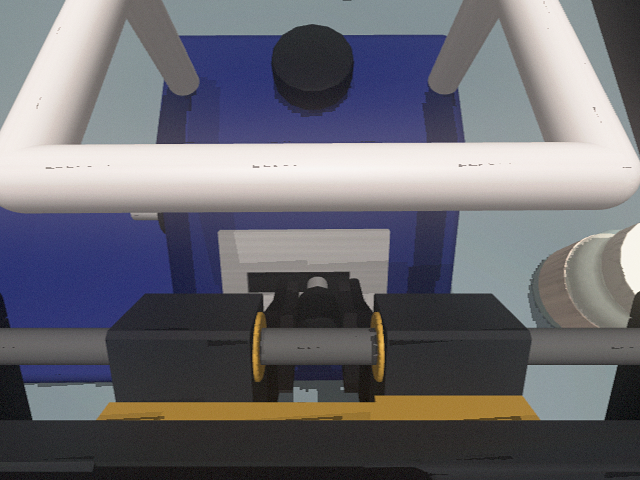

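servo_tool(increments=[[1, [0, 4, 0], 0], [1, [0, 0, 0], 0]])

```text
time_s: 15.9
position: [0.5469, -0.268, 0.1095]
tcp_rot: [[0.836, -0.047, 0.546], [-0.038, -0.999, -0.029], [0.547, 0.004, -0.837]]
force: [2.4, 8.3, -3.2]
opening: 0.199
```

```bash
python3 - <<'E'
from k import *
st=bot.read_state()
print(st['joint_positions'].round(1),touyh(st['position']),st['force'].round(1),st['opening'])
E
```

```text
[-48.3  34.7 113.2  72.9  24.  -22. ] [ 0.02395158 -0.18153691  0.01946166] [ 2.4  8.3 -3.2] 0.19936422991682307
```

servo_tool(increments=[[1, [-5, 1, 0], 0], [1, [-5, 0, 0], 0], [1, [-4, 0, 0], 0], [1, [0, 0, 0], 0]])

```text
time_s: 16.4
position: [0.5382, -0.2694, 0.1037]
tcp_rot: [[0.833, -0.047, 0.552], [-0.037, -0.999, -0.029], [0.552, 0.004, -0.834]]
force: [10.8, 9.2, -3.0]
opening: 0.197
```

```bash
python3 - <<'E'
from k import *
st=bot.read_state()
print(st['joint_positions'].round(1),touyh(st['position']),st['force'].round(1),st['opening'])
snap("wrist","wr8")
E
```

```text
[-49.4  35.3 114.5  77.2  24.2 -27.6] [ 0.01350776 -0.18325644  0.01960803] [10.8  9.2 -3. ] 0.19662656092094574
```

View pics/wr8.png

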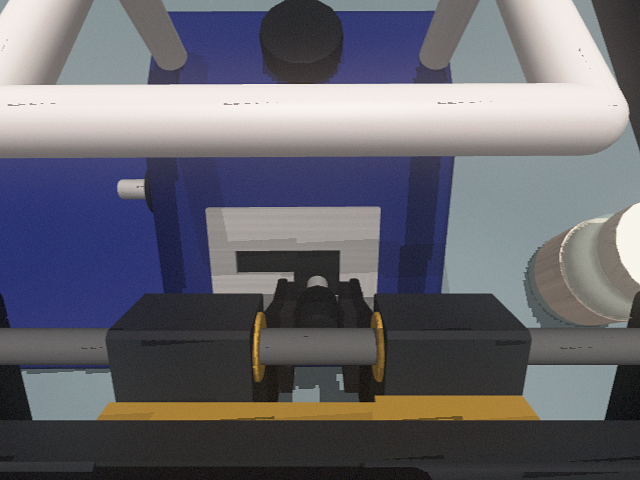

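servo_tool(increments=[[1, [-2, 0, 0], 0], [1, [0, -3, 0], 0], [1, [0, -3, 0], 0], [1, [0, 0, 0], 0]])

```text
time_s: 16.95
position: [0.5383, -0.2641, 0.1036]
tcp_rot: [[0.831, -0.047, 0.554], [-0.036, -0.999, -0.03], [0.555, 0.005, -0.832]]
force: [13.7, 7.5, -1.4]
opening: 0.196
```

```bash
python3 - <<'E'
from k import *
st=bot.read_state()
print(st['joint_positions'].round(1),touyh(st['position']),st['force'].round(1),st['opening'])
E
```

```text
[-48.9  35.2 115.   79.1  23.9 -29.2] [ 0.01337891 -0.17794222  0.0196116 ] [13.7  7.5 -1.4] 0.19571095168323605
```

servo_tool(increments=[[1, [0, -2, 0], 0], [1, [0, -2, 0], 0], [1, [0, 0, 0], 0]])

```text
time_s: 17.32
position: [0.5384, -0.2627, 0.1036]
tcp_rot: [[0.831, -0.05, 0.553], [-0.036, -0.999, -0.036], [0.554, 0.01, -0.832]]
force: [11.6, 4.6, -2.5]
opening: 0.194
```

```bash
python3 - <<'E'
from k import *
st=bot.read_state()
print(touyh(st['position']),st['force'].round(1),st['opening'])
E
```

```text
[ 0.01343153 -0.17656046  0.01961547] [11.6  4.6 -2.5] 0.19429919099534387
```

servo_tool(increments=[[1, [1, -1, 0], 0], [0.5, [0, 0, 0], 0], [0.5, [0, 0, 0], 0], [0.5, [0, 0, 0], 0], [0.5, [0, 0, 0], 0]])

```text
time_s: 17.95
position: [0.5355, -0.2632, 0.1027]
tcp_rot: [[0.835, -0.055, 0.547], [-0.039, -0.998, -0.041], [0.548, 0.013, -0.836]]
force: [-0.1, 1.0, -0.1]
opening: 0.483
```

```bash
python3 - <<'E'
from k import *
st=bot.read_state()
print(touyh(st['position']),st['force'].round(1),st['opening'],st['joint_positions'].round(1))
snap("wrist","wr9")
E
```

```text
[ 0.01051665 -0.17723432  0.02050659] [-0.1  1.  -0.1] 0.48282041280288746 [-48.7  35.1 115.4  79.7  22.9 -29.4]
```

View pics/wr9.png

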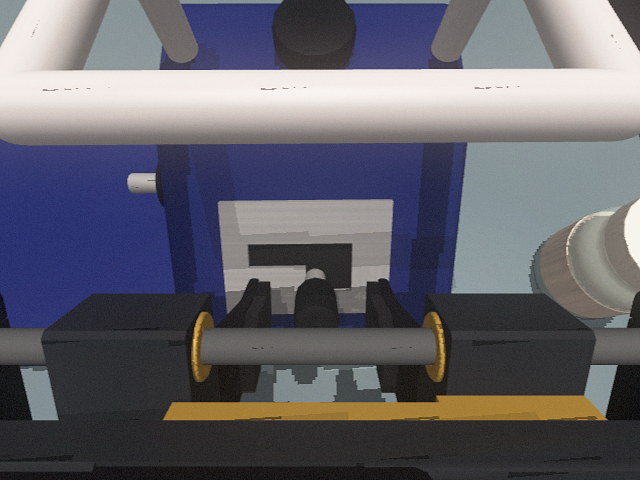

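servo_tool(increments=[[0, [0, 0, -15], 0], [0, [0, 0, -30], 0], [0, [0, 0, -30], 0], [0, [0, 0, -30], 0], [0, [0, 0, 0], 0]])

```text
time_s: 18.62
position: [0.478, -0.2593, 0.1921]
tcp_rot: [[0.834, -0.055, 0.549], [-0.038, -0.998, -0.044], [0.55, 0.016, -0.835]]
force: [0.2, -0.2, 0.6]
opening: 0.962
```

```bash
cat > kin.py <<'E'
import numpy as np
from scipy.optimize import least_squares
from scipy.spatial.transform import Rotation as Ro
D=[((65.00,30.28,82.16,0,67.69,-10.23),(.1590,.6037,.2216)),((23.3,18.4,87.5,0,74.1,-63.9),(.4443,.3118,.3096)),((-32.6,9.8,94,0,76.1,-119.5),(.4421,-.1508,.3436)),((-37.8,.6,98.1,0,81.2,-125),(.3662,-.1431,.3849)),((-26,19.5,74.6,0,86.1,-113.3),(.5685,-.1533,.3811)),((-11.8,56.3,12.8,.8,104.7,-98.8),(.9327,-.0771,.3301)),((-11.9,49,12.5,1.8,104.5,-98.5),(.9214,-.0707,.4505)),((-13,31.8,12.5,4.9,102.4,-97.8),(.8414,-.0540,.7206)),((-25,12.4,75.3,12.8,61.5,-115.3),(.6870,-.1325,.4952)),((-46.6,12.8,112.2,39.2,35.8,17.7),(.5128,-.2168,.2739)),((-45.1,33.8,115.5,79,21.4,-25.4),(.5487,-.2375,.1124))]
def fk(j,p,s4=1,s6=-1):
    a1,h,b,L2,L3,e3,Lt,b5=p;j=np.radians(j)
    R=Ro.from_euler('z',j[0]);P=R.apply([a1,0,h])
    R=R*Ro.from_euler('y',j[1]);P=P+R.apply([0,b,L2])
    R=R*Ro.from_euler('y',j[2]);P=P+R.apply([e3,0,L3])
    R=R*Ro.from_euler('z',s4*j[3])*Ro.from_euler('y',j[4]);P=P+R.apply([0,b5,Lt])
    R=R*Ro.from_euler('z',-s6*0+j[5]*(-s6))
    return P,R
E
python3 - <<'E'
from kin import *
for s4 in(1,-1):
    f=lambda p:np.concatenate([fk(j,p,s4)[0]-x for j,x in D])
    best=min((least_squares(f,x0) for x0 in([0,.3,.11,.4,.4,0,.25,0],[.05,.2,.05,.45,.4,0,.3,.05])),key=lambda r:r.cost)
    print(s4,best.x.round(4),np.abs(best.fun).max())
p=best.x
from rig import bot
st=bot.read_state()
for s4 in(1,-1):
  for s6 in(1,-1):
    P,R=fk(st['joint_positions'],p,s4,s6);print(s4,s6,P,st['position'],(R.as_matrix().T@st['tcp_rot']).round(2).tolist())
E
```

```text
1 [ 1.000e-04  2.749e-01  1.112e-01  5.876e-01  3.920e-01  1.141e-01
  3.056e-01 -1.000e-04] 0.0006563791386831885
-1 [ 0.0024  0.1472  0.2849  0.58    0.4249  0.1776  0.1188 -0.1475] 0.09190673421271939
1 1 [ 0.38197092 -0.09487868  0.06720022] [ 0.47800256 -0.25932912  0.19213253] [[0.37, -0.93, 0.0], [0.93, 0.37, 0.0], [-0.0, -0.0, 1.0]]
1 -1 [ 0.38197092 -0.09487868  0.06720022] [ 0.47800256 -0.25932912  0.19213253] [[0.0, -1.0, 0.0], [1.0, 0.0, 0.0], [-0.0, 0.0, 1.0]]
-1 1 [ 0.41097922 -0.30940894  0.22749582] [ 0.47800256 -0.25932912  0.19213253] [[-0.82, -0.23, -0.53], [-0.13, -0.82, 0.56], [-0.56, 0.53, 0.64]]
-1 -1 [ 0.41097922 -0.30940894  0.22749582] [ 0.47800256 -0.25932912  0.19213253] [[-0.71, 0.09, -0.69], [-0.42, -0.85, 0.32], [-0.56, 0.53, 0.64]]
```

```bash
cat >> kin.py <<'E'
PP=np.array([1e-4,.2749,.1112,.5876,.3920,.1141,.3056,-1e-4])
LO=np.array([-176.69,-43.24,12.49,-82,0,-163.58]);HI=np.array([176.69,126.21,139.97,262,151.66,163.58])
def FK(j):
    P,R=fk(j,PP,1,-1);return P,(R*Ro.from_euler('z',90,degrees=True)).as_matrix()
def IK(P,R,j0):
    def f(j):
        p,r=FK(j);return np.r_[(p-P)*10,Ro.from_matrix(r.T@R).as_rotvec()*3]
    r=least_squares(f,np.clip(j0,LO+.01,HI-.01),bounds=(LO,HI),x_scale=30);return r.x,r.cost
def tiltR(az,tilt,flip):  # tool z=(sin t cos az, sin t sin az,-cos t)
    t,a=np.radians(tilt),np.radians(az)
    z=np.array([np.sin(t)*np.cos(a),np.sin(t)*np.sin(a),-np.cos(t)]);y=np.array([-np.sin(a),np.cos(a),0])*(-1 if flip else 1)
    return np.c_[np.cross(y,z),y,z]
E
python3 - <<'E'
from kin import *
from rig import bot
st=bot.read_state();R=st['tcp_rot'];j=st['joint_positions']
print(FK(j)[0]-st['position'],np.abs(FK(j)[1]-R).max(),R.round(3).tolist())
ch=np.array([.4673,.3212,.089]);hh=np.array([.6013,-.0884,.129])
for nm,c in(("carrier up",ch+[0,0,.1]),("carrier",ch),("hung up",hh+[0,0,.1]),("hung",hh)):
    T=c+.0187*R[:,2]
    for j0 in(j,[0,30,90,0,60,0],[30,30,90,-30,50,60],[-30,30,110,60,30,-20]):
        x,co=IK(T,R,np.array(j0,float));
        if co<1e-6: print(nm,x.round(1));
E
```

```text
[ 2.41877296e-04  1.36104237e-05 -7.16439737e-05] 4.0245584642661925e-16 [[0.834, -0.055, 0.549], [-0.038, -0.998, -0.044], [0.55, 0.016, -0.835]]
hung up [-24.   22.5 110.1  34.8  18.7  38.6]
hung up [-24.   22.5 110.1  34.8  18.7  38.6]
hung up [-24.   22.5 110.1  34.8  18.7  38.6]
hung up [-24.   22.5 110.1  34.8  18.7  38.6]
hung [-24.   34.  114.5  91.5  10.6 -19.6]
hung [-24.   34.  114.5  91.5  10.6 -19.6]
hung [-24.   34.  114.5  91.5  10.6 -19.6]
hung [-24.   34.  114.5  91.5  10.6 -19.6]
```

```bash
cat >> kin.py <<'E'
def step(j,dx,turn,w,lam=0):
    P,R=FK(j);T=P+R@np.array(dx)/1000;Rt=R@Ro.from_euler('z',turn,degrees=True).as_matrix()
    def f(x):
        p,r=FK(x);return np.r_[(p-T),w*Ro.from_matrix(r.T@Rt).as_rotvec(),lam*np.radians(x-j)]
    r=least_squares(f,np.clip(j,LO+.01,HI-.01),bounds=(LO,HI),x_scale=30,xtol=1e-10,ftol=1e-12);return r.x
def tilt(j):
    z=FK(j)[1][:,2];return np.degrees(np.arctan2(z[0],-z[2]))
E
python3 - <<'E'
from kin import *
R0=np.array([[-.999,.049,.001],[.049,.999,0],[-.001,0,-1]])
U,_,V=np.linalg.svd(R0);j0,_=IK(np.array([.8315,-.077,.3848]),U@V,np.array([-12,45,40,0,95,-99.]))
print(j0.round(1))
for w in(.05,.1,.2,.3,.5,1):
    j=j0
    for _ in range(4): j=step(j,[-60,0,0],0,w)
    a=(tilt(j),FK(j)[0].round(3))
    for _ in range(4): j=step(j,[-40,0,-40],0,w)
    b=(tilt(j),FK(j)[0].round(3))
    for _ in range(4): j=step(j,[-45,0,-40],0,w)
    print(w,a,b,tilt(j),FK(j)[0].round(3),j.round(1))
E
```

```text
[ -12.9   45.5   27.8    0.   106.7 -100.1]
0.05 (np.float64(35.19450024812817), array([ 1.06 , -0.088,  0.424])) (np.float64(56.76584290100078), array([ 1.061, -0.082,  0.648])) 75.84172447055684 [ 0.993 -0.071  0.876] [-13.   33.9  12.5   9.7  58.2 -99.1]
0.1 (np.float64(32.51199183874926), array([ 1.048, -0.087,  0.416])) (np.float64(53.78244624728176), array([ 1.053, -0.082,  0.634])) 72.85635845152534 [ 0.99  -0.071  0.859] [-13.   34.   12.5   9.2  61.1 -98.9]
0.2 (np.float64(24.8990824703864), array([ 1.015, -0.084,  0.391])) (np.float64(44.324050710341744), array([ 1.025, -0.079,  0.588])) 62.656361817568765 [ 0.978 -0.07   0.8  ] [-12.9  34.7  12.5   7.9  70.5 -98.4]
0.3 (np.float64(17.8007853488275), array([ 0.984, -0.081,  0.368])) (np.float64(33.95647128349882), array([ 0.991, -0.077,  0.539])) 50.16463574935424 [ 0.96  -0.069  0.725] [-12.8  36.3  12.5   6.4  81.3 -98. ]
0.5 (np.float64(9.167725504846285), array([ 0.945, -0.078,  0.342])) (np.float64(18.84798421514895), array([ 0.94 , -0.073,  0.469])) 29.308213097819287 [ 0.919 -0.066  0.6  ] [-12.3  40.5  12.5   3.9  97.8 -98. ]
1 (np.float64(2.785542233620179), array([ 0.917, -0.076,  0.324])) (np.float64(5.894852941609824), array([ 0.894, -0.069,  0.414])) 9.298585383189772 [ 0.871 -0.063  0.489] [-11.8  46.   12.5   1.3 112.3 -98.5]
```

```bash
cat > srch.py <<'E'
from kin import *
from rig import bot
j0=bot.read_state()['joint_positions']
print(j0.round(1),tilt(j0))
R=FK(j0)[1]
res=[]
for a in range(0,360,30):
  for by in(-.5,0,.5):
    v=np.array([np.cos(np.radians(a)),by,np.sin(np.radians(a))]);v*=60/np.linalg.norm(v)
    j=j0.copy();tr=[]
    for i in range(14):
        Rw=FK(j)[1];j=step(j,Rw.T@v,0,.62);z=FK(j)[1][:,2];tr.append((np.degrees(np.arccos(-z[2])),FK(j)[0][2]))
    i=int(np.argmin([t[0] for t in tr]));res.append((tr[i][0],a,by,i,FK(j)[0].round(2),j.round(0),FK(j)[1][:,2].round(2)))
for r in sorted(res,key=lambda r:r[0])[:10]:print(*r)
E
time python3 srch.py
```

```text
[-54.7  21.6 118.5  57.9  29.9 -10.8] 33.314059372075164
27.269228787978815 210 0.5 7 [-0.04 -0.18 -0.12] [-149.   74.  135.  103.    4. -164.] [ 0.45  0.19 -0.87]
27.72415868631611 240 0.5 13 [ 0.25  0.08 -0.47] [-14. 126. 109. 175.  83. -99.] [ 0.46 -0.02 -0.89]
30.329794695821825 180 0.5 8 [-0.24 -0.1   0.27] [-177.   13.  111.   -6.   87.  -85.] [ 0.5   0.12 -0.86]
30.723724534154467 120 0.5 11 [0.17 0.12 0.84] [-45. -33.  51.  26. 134.  71.] [ 0.51 -0.05 -0.86]
32.826796010455055 210 0 13 [-0.24 -0.3  -0.22] [-157.   74.  101.   22.   37.  -86.] [ 0.54 -0.01 -0.84]
32.964972193977964 150 0.5 8 [-0.16 -0.09  0.57] [-177.   -8.   86.   -7.  134.  -90.] [ 0.54  0.12 -0.84]
33.39731716680255 270 0 13 [ 0.48 -0.26 -0.65] [-55. 119.  64. 133.  35. -96.] [ 0.55 -0.04 -0.83]
33.397318853643355 180 0 13 [-0.36 -0.26  0.19] [-166.   33.   92.   10.   87.  -77.] [ 0.55 -0.04 -0.83]
33.39732013770305 270 -0.5 13 [ 0.48 -0.63 -0.56] [-73. 109.  36.  59.  37. -29.] [ 0.55 -0.04 -0.83]
33.39732023335804 300 0.5 4 [ 0.85  0.12 -0.46] [   2.   98.   50.  243.    4. -150.] [ 0.55 -0.04 -0.83]
real	0m12.493s
user	0m13.028s
sys	0m0.068s
```

```bash
cat > srch2.py <<'E'
from kin import *
from rig import bot
import itertools
from multiprocessing import Pool
R=bot.read_state()['tcp_rot'];j00=bot.read_state()['joint_positions']
def job(a):
    x,y,z,flip=a
    Rt=R@np.diag([-1,-1,1]) if flip else R
    out=[]
    j,co=IK(np.array([x,y,z]),Rt,np.array([np.degrees(np.arctan2(y,x))-10,0,100,0,60,90. if not flip else -90]))
    if co>1e-6: return out
    for ang in range(0,360,30):
      for by in(-.6,0,.6):
        v=np.array([np.cos(np.radians(ang)),by,np.sin(np.radians(ang))]);v*=60/np.linalg.norm(v)
        k=j.copy();b=99;bi=0
        for i in range(12):
            k=step(k,FK(k)[1].T@v,0,.62);t=np.degrees(np.arccos(-FK(k)[1][2,2]));P=FK(k)[0]
            if P[2]<.15 or np.hypot(*P[:2])<.2: break
            if t<b:b,bi,bk=t,i,k
        if b<30:out.append((round(b,1),bi,a,ang,by,bk.round(0).tolist(),FK(bk)[0].round(2).tolist()))
    return out
g=[(x,y,z,f) for x in(.1,.25,.4,.55) for y in(-.3,.1,.4) for z in(.25,.5,.8) for f in(0,1)]
if __name__=="__main__":
    with Pool() as p:r=sum(p.map(job,g,chunksize=1),[])
    r.sort(key=lambda r:r[0]);print(len(r))
    for q in r[:25]:print(*q)
E
nproc; time timeout 550 python3 srch2.py
```

```text
4
191
10.7 11 (0.25, 0.4, 0.5, 0) 210 0 [84.0, -0.0, 118.0, -12.0, 59.0, 164.0] [-0.03, 0.31, 0.28]
11.4 11 (0.4, -0.3, 0.5, 1) 210 0 [-88.0, -10.0, 129.0, 11.0, 54.0, -164.0] [0.17, -0.22, 0.26]
11.5 11 (0.4, 0.1, 0.25, 0) 210 0.6 [68.0, 13.0, 129.0, -13.0, 29.0, 164.0] [0.05, 0.34, 0.17]
12.9 11 (0.4, 0.1, 0.25, 1) 210 -0.6 [-73.0, -4.0, 140.0, 12.0, 34.0, -164.0] [0.2, -0.15, 0.2]
14.0 11 (0.4, 0.4, 0.5, 0) 210 0 [77.0, -0.0, 121.0, -16.0, 53.0, 164.0] [0.03, 0.31, 0.26]
14.0 11 (0.55, 0.1, 0.25, 1) 210 -0.6 [-69.0, 2.0, 140.0, 16.0, 27.0, -164.0] [0.22, -0.17, 0.19]
14.4 11 (0.25, 0.1, 0.5, 0) 210 0.6 [76.0, -1.0, 117.0, -14.0, 56.0, 164.0] [0.03, 0.33, 0.29]
14.8 11 (0.55, -0.3, 0.5, 1) 210 0 [-81.0, -8.0, 130.0, 15.0, 49.0, -164.0] [0.21, -0.21, 0.26]
15.5 11 (0.4, -0.3, 0.5, 1) 210 -0.6 [-95.0, 27.0, 73.0, 16.0, 78.0, -164.0] [0.14, -0.66, 0.32]
15.9 11 (0.4, 0.1, 0.25, 0) 180 0.6 [78.0, -7.0, 110.0, -14.0, 69.0, 164.0] [0.03, 0.33, 0.36]
16.0 11 (0.55, 0.4, 0.25, 0) 180 0 [79.0, -6.0, 109.0, -16.0, 72.0, 164.0] [0.03, 0.33, 0.36]
16.2 10 (0.25, 0.1, 0.5, 0) 240 0.6 [56.0, 14.
[... 628 characters left out ...]
4, 0.1, 0.5, 1) 180 -0.6 [-89.0, -21.0, 94.0, 17.0, 101.0, -164.0] [0.2, -0.22, 0.54]
17.5 9 (0.4, -0.3, 0.5, 1) 240 -0.6 [-78.0, 34.0, 89.0, 20.0, 50.0, -164.0] [0.32, -0.58, 0.16]
17.6 11 (0.4, 0.1, 0.5, 1) 210 -0.6 [-73.0, -14.0, 137.0, 16.0, 45.0, -164.0] [0.22, -0.14, 0.25]
17.6 11 (0.55, 0.4, 0.5, 0) 210 0 [69.0, 3.0, 121.0, -21.0, 48.0, 164.0] [0.09, 0.33, 0.25]
17.8 11 (0.4, -0.3, 0.5, 1) 180 0 [-107.0, -13.0, 74.0, 20.0, 119.0, -164.0] [0.12, -0.3, 0.64]
18.1 11 (0.55, -0.3, 0.5, 1) 210 -0.6 [-89.0, 29.0, 72.0, 18.0, 75.0, -164.0] [0.21, -0.67, 0.3]
18.1 10 (0.55, 0.1, 0.25, 0) 210 0 [48.0, -0.0, 140.0, -29.0, 34.0, 164.0] [0.12, 0.18, 0.2]
real	2m32.727s
user	9m58.041s
sys	0m0.282s
```

```bash
cat > srch3.py <<'E'
from kin import *
from rig import bot
from multiprocessing import Pool
R=bot.read_state()['tcp_rot'];j00=bot.read_state()['joint_positions']
def job(a):
    x,y,z,s=a;out=[]
    j,co=IK(np.array([x,y,z]),R,np.array([np.degrees(np.arctan2(y,x))-10,0,100,0,60,80.]))
    if co>1e-6:return out
    n0=0
    while n0<30:   # turn until limit
        k=step(j,[0,0,0],s*10.6,.62);n0+=1
        lim=(k[5]>163.4) if s>0 else (k[5]<-163.4)
        j=k
        if lim:break
    for v in([0,0,0],[60,0,0],[-60,0,0],[0,60,0],[0,-60,0],[0,0,60],[0,0,-60]):
      for tt in(s*10.6,):
        k=j.copy();b=99;bi=0
        for i in range(16):
            k=step(k,FK(k)[1].T@np.array(v),tt,.62);t=np.degrees(np.arccos(-FK(k)[1][2,2]));P=FK(k)[0]
            if P[2]<.15 or np.hypot(*P[:2])<.2: break
            if t<b:b,bi,bk=t,i,k
            if t<5: break
        if b<30:out.append((round(b,1),n0,bi,a,v,bk.round(0).tolist(),FK(bk)[0].round(2).tolist()))
    return out
g=[(x,y,z,s) for x in(.4,.55,.7) for y in(-.25,.1,.4) for z in(.3,.5) for s in(1,-1)]
if __name__=="__main__":
    with Pool() as p:r=sum(p.map(job,g,chunksize=1),[])
    r.sort(key=lambda r:r[0]);print(len(r))
    for q in r[:20]:print(*q)
E
time timeout 550 python3 srch3.py
```

```text
57
17.8 1 12 (0.4, 0.4, 0.3, 1) [-60, 0, 0] [-56.0, -43.0, 140.0, 15.0, 94.0, 164.0] [0.11, 0.17, 0.25]
17.8 2 9 (0.4, 0.4, 0.5, 1) [-60, 0, 0] [-51.0, -43.0, 92.0, 23.0, 128.0, 164.0] [0.14, 0.15, 0.58]
18.5 7 8 (0.4, 0.1, 0.5, 1) [-60, 0, 0] [-105.0, -43.0, 104.0, 21.0, 125.0, 164.0] [0.2, -0.01, 0.51]
19.0 7 9 (0.4, 0.1, 0.3, 1) [-60, 0, 0] [-102.0, -43.0, 140.0, 18.0, 90.0, 164.0] [0.21, 0.02, 0.25]
20.6 16 5 (0.4, -0.25, 0.3, -1) [0, -60, 0] [-46.0, 27.0, 65.0, -0.0, 67.0, -164.0] [0.61, -0.47, 0.38]
20.8 7 11 (0.55, 0.1, 0.3, 1) [-60, 0, 0] [-124.0, -39.0, 140.0, 13.0, 95.0, 164.0] [0.2, -0.03, 0.26]
20.9 3 11 (0.55, 0.4, 0.5, 1) [-60, 0, 0] [-80.0, -43.0, 100.0, 23.0, 133.0, 164.0] [0.18, 0.11, 0.53]
21.9 2 14 (0.55, 0.4, 0.3, 1) [-60, 0, 0] [-87.0, -43.0, 140.0, 8.0, 104.0, 164.0] [0.15, 0.14, 0.26]
22.2 16 4 (0.4, -0.25, 0.3, -1) [-60, 0, 0] [-43.0, -20.0, 119.0, 4.0, 60.0, -164.0] [0.3, -0.1, 0.37]
22.5 1 3 (0.4, 0.4, 0.3, 1) [0, 60, 0] [35.0, 24.0, 73.0, -2.0, 60.0, 164.0] [0.54, 0.5, 0.37]
23.6 7 9 (0.55, 0.1, 0.5, 1) [-60, 0, 0] [-126.0, -43.0, 107.0, 21.0, 133.0, 153.0]
[... 261 characters left out ...]
0, 0] [-39.0, 16.0, 57.0, 0.0, 82.0, -164.0] [0.62, -0.35, 0.57]
25.3 2 3 (0.4, 0.4, 0.5, 1) [0, 60, 0] [32.0, 18.0, 55.0, -4.0, 83.0, 164.0] [0.56, 0.45, 0.57]
25.4 18 3 (0.55, -0.25, 0.3, -1) [0, -60, 0] [-38.0, 26.0, 73.0, 1.0, 55.0, -164.0] [0.67, -0.38, 0.35]
25.5 16 5 (0.4, -0.25, 0.3, -1) [0, 0, 0] [-30.0, 4.0, 104.0, 3.0, 47.0, -164.0] [0.5, -0.15, 0.36]
25.7 2 2 (0.55, 0.4, 0.3, 1) [0, 60, 0] [30.0, 30.0, 68.0, -5.0, 57.0, 164.0] [0.64, 0.48, 0.34]
25.9 1 3 (0.4, 0.4, 0.3, 1) [0, 0, 0] [24.0, 9.0, 99.0, -6.0, 46.0, 164.0] [0.47, 0.31, 0.35]
26.2 7 11 (0.7, 0.1, 0.3, 1) [-60, 0, 0] [-124.0, -38.0, 139.0, 17.0, 99.0, 164.0] [0.22, -0.02, 0.27]
real	0m34.826s
user	2m8.331s
sys	0m0.204s
```

```bash
cat > c.py <<'E'
from kin import *
ch=np.array([.4673,.3212,.089]);hh=np.array([.6013,-.0884,.129])
rng=np.random.default_rng(0)
def all_ik(P,R,n=40):
    S=[]
    for _ in range(n):
        x,co=IK(P,R,LO+(HI-LO)*rng.random(6))
        if co<1e-6 and not any(np.abs(x-s).max()<2 for s in S):S.append(x)
    return S
for tl in(33.3,25,18):
  for fl in(0,1):
    R=tiltR(-4.5,tl,fl)
    for nm,c in(("car",ch),("car+8",ch+[0,0,.08]),("hung",hh)):
        print(tl,fl,nm,[s.round(0).tolist() for s in all_ik(c+.0187*R[:,2],R)])
E
python3 c.py
```

```text
33.3 0 car []
33.3 0 car+8 [[33.0, 29.0, 112.0, -62.0, 22.0, 3.0]]
33.3 0 hung [[-24.0, 34.0, 114.0, 91.0, 11.0, 163.0]]
33.3 1 car []
33.3 1 car+8 []
33.3 1 hung [[-24.0, 34.0, 114.0, 91.0, 11.0, -17.0]]
25 0 car [[30.0, 37.0, 111.0, -53.0, 18.0, -6.0]]
25 0 car+8 [[30.0, 28.0, 108.0, -33.0, 26.0, -28.0]]
25 0 hung [[-23.0, 33.0, 109.0, 28.0, 16.0, -133.0]]
25 1 car []
25 1 car+8 [[30.0, 28.0, 108.0, -33.0, 26.0, 152.0]]
25 1 hung [[-23.0, 33.0, 109.0, 28.0, 16.0, 47.0]]
18 0 car [[28.0, 37.0, 107.0, -26.0, 23.0, -35.0]]
18 0 car+8 [[28.0, 28.0, 105.0, -18.0, 33.0, -44.0]]
18 0 hung [[-21.0, 33.0, 104.0, 12.0, 26.0, -117.0]]
18 1 car [[28.0, 37.0, 107.0, -26.0, 23.0, 145.0]]
18 1 car+8 [[28.0, 28.0, 105.0, -18.0, 33.0, 136.0]]
18 1 hung [[-21.0, 33.0, 104.0, 12.0, 26.0, 63.0]]
```

```bash
cat > srch4.py <<'E'
from kin import *
from multiprocessing import Pool
MX=np.array([139.9*.1,139.9*.1,157*.1,157*.1,157*.1,157*.1])
def cstep(j,v,t):
    k=step(j,v,t,.62);d=k-j;m=np.max(np.abs(d)/MX)
    return j+d/max(1,m)
def ang(j): return np.degrees(np.arccos(-FK(j)[1][2,2]))
R0=tiltR(-4.5,33.3,1)
def job(seed):
    rng=np.random.default_rng(seed);out=[]
    P=np.array([rng.uniform(.15,.8),rng.uniform(-.45,.5),rng.uniform(.22,.6)]);th=rng.uniform(-180,180)
    R=R0@Ro.from_euler('z',th,degrees=True).as_matrix()
    for tr in range(3):
        j,co=IK(P,R,LO+(HI-LO)*rng.random(6))
        if co<1e-6:break
    else:return out
    for a in range(24):
        v=rng.normal(size=3);v*=rng.choice([0,50,60])/np.linalg.norm(v);t=rng.choice([-10.6,0,10.6])
        k=j.copy();best=(99,)
        for i in range(8):
            k=cstep(k,FK(k)[1].T@v,t);Q=FK(k)[0]
            if Q[2]<.2 or np.hypot(*Q[:2])<.28:break
            b=ang(k)
            if b<best[0]:best=(b,i+1,k)
        if best[0]<24:out.append((round(best[0],1),best[1],P.round(2).tolist(),round(th),j.round(0).tolist(),v.round(0).tolist(),t,best[2].round(0).tolist(),FK(best[2])[0].round(2).tolist()))
    return out
if __name__=="__main__":
    with Pool() as p:r=sum(p.map(job,range(240),chunksize=2),[])
    r.sort(key=lambda r:r[0]);print(len(r))
    for q in r[:25]:print(*q)
E
time timeout 570 python3 srch4.py
```

```text
25
17.0 8 [0.67, -0.39, 0.33] -147 [-48.0, 27.0, 78.0, 28.0, 53.0, -112.0] [-46.0, -32.0, -20.0] -10.6 [-54.0, 34.0, 71.0, 2.0, 59.0, -164.0] [0.54, -0.56, 0.26]
17.0 8 [0.47, -0.38, 0.25] -144 [-64.0, 22.0, 104.0, 42.0, 44.0, -142.0] [-51.0, -11.0, 30.0] -10.6 [-57.0, 1.0, 67.0, 7.0, 96.0, -164.0] [0.4, -0.34, 0.61]
18.2 7 [0.67, -0.39, 0.33] -147 [-48.0, 27.0, 78.0, 28.0, 53.0, -112.0] [-50.0, -18.0, -29.0] -10.6 [-53.0, 28.0, 89.0, 8.0, 47.0, -164.0] [0.51, -0.45, 0.23]
18.3 8 [0.51, 0.38, 0.28] -33 [37.0, 21.0, 97.0, -34.0, 40.0, 120.0] [-32.0, 38.0, -6.0] 10.6 [41.0, 25.0, 79.0, -0.0, 58.0, 164.0] [0.45, 0.54, 0.32]
18.4 7 [0.51, 0.38, 0.28] -33 [37.0, 21.0, 97.0, -34.0, 40.0, 120.0] [-21.0, 40.0, -20.0] 10.6 [43.0, 36.0, 74.0, -7.0, 52.0, 164.0] [0.51, 0.58, 0.22]
19.4 8 [0.53, 0.33, 0.26] -44 [31.0, 22.0, 100.0, -33.0, 35.0, 105.0] [-45.0, 20.0, -8.0] 10.6 [40.0, 10.0, 107.0, -8.0, 45.0, 164.0] [0.33, 0.38, 0.29]
20.1 8 [0.59, -0.4, 0.3] -114 [-53.0, 24.0, 87.0, 33.0, 50.0, -90.0] [-32.0, -33.0, -19.0] -10.6 [-69.0, 41.0, 61.0, 19.0, 68.0, -164.0] [0.48, -0.67, 0.23]
20.4 8 [0
[... 2100 characters left out ...]
.0, 91.0, -164.0] [0.4, -0.76, 0.36]
23.4 8 [0.32, -0.17, 0.53] -147 [-76.0, -22.0, 101.0, 31.0, 90.0, -125.0] [-27.0, 6.0, -53.0] -10.6 [-29.0, -6.0, 140.0, 8.0, 23.0, -162.0] [0.29, -0.02, 0.22]
23.5 6 [0.67, -0.39, 0.33] -147 [-48.0, 27.0, 78.0, 28.0, 53.0, -112.0] [-44.0, 19.0, -36.0] -10.6 [-43.0, 21.0, 110.0, 20.0, 29.0, -164.0] [0.51, -0.25, 0.2]
23.6 8 [0.53, 0.33, 0.26] -44 [31.0, 22.0, 100.0, -33.0, 35.0, 105.0] [-54.0, 13.0, 22.0] 10.6 [41.0, -13.0, 95.0, -9.0, 76.0, 164.0] [0.25, 0.3, 0.51]
23.9 8 [0.5, 0.35, 0.51] -61 [34.0, 8.0, 79.0, -22.0, 67.0, 72.0] [-20.0, 24.0, -39.0] 10.6 [46.0, 25.0, 88.0, -20.0, 50.0, 164.0] [0.43, 0.5, 0.27]
real	3m50.678s
user	14m24.320s
sys	0m0.296s
```

```bash
cat > cem.py <<'E'
import numpy as np,sys
from kin import PP,LO,HI
a1,h,b,L2,L3,e3,Lt,b5=PP
LOr,HIr=np.radians(LO+.02),np.radians(HI-.02)
def Rz(a):
    c,s=np.cos(a),np.sin(a);o=np.zeros_like(c);i=o+1;return np.stack([np.stack([c,-s,o],-1),np.stack([s,c,o],-1),np.stack([o,o,i],-1)],-2)
def Ry(a):
    c,s=np.cos(a),np.sin(a);o=np.zeros_like(c);i=o+1;return np.stack([np.stack([c,o,s],-1),np.stack([o,i,o],-1),np.stack([-s,o,c],-1)],-2)
def fkb(j):
    # returns P,R and geometric jac
    N=len(j);zs=[];ps=[]
    R=Rz(j[:,0]);P=np.tile([a1,0,h],(N,1)) ; P=np.einsum('nij,j->ni',R,[a1,0,h])
    zs.append(np.tile([0,0,1.],(N,1)));ps.append(np.zeros((N,3)))
    zs.append(R[:,:,1]);ps.append(P);R=R@Ry(j[:,1]);P=P+R@np.array([0,b,L2])
    zs.append(R[:,:,1]);ps.append(P);R=R@Ry(j[:,2]);P=P+R@np.array([e3,0,L3])
    zs.append(R[:,:,2]);ps.append(P);R=R@Rz(j[:,3])
    zs.append(R[:,:,1]);ps.append(P);R=R@Ry(j[:,4]);P=P+R@np.array([0,b5,Lt])
    zs.append(R[:,:,2]);ps.append(P);R=R@Rz(j[:,5]+np.pi/2)
    Z=np.stack(zs,-1);J=np.concatenate([np.stack([np.cross(zs[i],P-ps[i]) for i in range(6)],-1),Z],1)
    return P,R,J
def rv(E): # rotvec of matrices, small/moderate
    v=np.stack([E[:,2,1]-E[:,1,2],E[:,0,2]-E[:,2,0],E[:,1,0]-E[:,0,1]],-1)/2
    s=np.linalg.norm(v,axis=1,keepdims=True);return v*np.where(s>1e-9,np.arcsin(np.clip(s,0,1))/np.maximum(s,1e-9),1)
MX=np.radians(np.array([139.9*.1,139.9*.1,157*.1,157*.1,157*.1,157*.1]))
W=.62
def stepb(j,v,t,world=True):
    P,R,_=fkb(j);T=P+(v if world else np.einsum('nij,nj->ni',R,v));Rt=R@Rz(t);x=j.copy()
    for it in range(6):
        p,r,J=fkb(x);e=np.concatenate([T-p,W*rv(Rt@np.swapaxes(r,1,2))],1);Jw=J.copy();Jw[:,3:]*=W
        free=np.ones_like(x)
        for k in range(3):
            Jf=Jw*free[:,None,:];A=np.swapaxes(Jf,1,2)@Jf+1e-5*np.eye(6);g=np.einsum('nij,ni->nj',Jf,e)
            dx=np.linalg.solve(A,g[...,None])[...,0];dx=np.clip(dx,-.3,.3);y=x+dx
            bad=((y>HIr)&(x>=HIr-1e-4))|((y<LOr)&(x<=LOr+1e-4))
            free=free*(~bad)
        x=np.clip(x+dx*free,LOr,HIr)
    d=x-j;m=np.max(np.abs(d)/MX,axis=1,keepdims=True);return j+d/np.maximum(1,m)
def plan(j0,nm=10,rep=4,N=600,iters=25,zmin=.25,goal=(.42,.30,.30),wg=20,seed=0,init=None):
    rng=np.random.default_rng(seed);D=nm*4
    mu=np.zeros(D) if init is None else init;sd=np.tile([.04,.04,.03,7.],nm)
    best=(1e9,)
    for it in range(iters):
        X=mu+sd*rng.normal(size=(N,D))
        if it: X[0]=best[1]
        A=X.reshape(N,nm,4).copy();n=np.linalg.norm(A[...,:3],axis=-1,keepdims=True);A[...,:3]*=np.minimum(1,.06/np.maximum(n,1e-6));A[...,3]=np.clip(A[...,3],-10.6,10.6)
        j=np.tile(j0,(N,1));c=np.zeros(N);zm=[]
        for m in range(nm):
            for r in range(rep):
                j=stepb(j,A[:,m,:3],np.radians(A[:,m,3]))
                P,R,_=fkb(j);lim=zmin if m*rep+r>5 else .18
                c+=200*np.maximum(0,lim-P[:,2])+200*np.maximum(0,P[:,2]-.75)+100*np.maximum(0,.3-np.hypot(P[:,0],P[:,1]))+100*np.maximum(0,np.abs(P[:,1])-.55)+100*np.maximum(0,-P[:,0])
        tl=np.degrees(np.arccos(np.clip(-R[:,2,2],-1,1)));c+=tl+wg*np.linalg.norm(P-np.array(goal),axis=1)
        o=np.argsort(c);el=X[o[:N//12]]
        if c[o[0]]<best[0]:best=(c[o[0]],X[o[0]].copy(),A[o[0]],j[o[0]],tl[o[0]],P[o[0]])
        mu=.2*mu+.8*el.mean(0);sd=.2*sd+.8*el.std(0)+1e-4
    return best
if __name__=="__main__":
    from rig import bot
    j0=np.radians(bot.read_state()['joint_positions'])
    from kin import step
    print(np.degrees(stepb(j0[None],np.array([[0,0,.05]]),np.array([.1])))-0)
    from multiprocessing import Pool
    import functools
    nm=int(sys.argv[1])
    with Pool(4) as p: rs=p.map(functools.partial(run,j0,nm) if False else functools.partial(plan_s,j0,nm),range(4)) if False else [plan(j0,nm=nm,seed=int(sys.argv[2]))]
    for r in rs:
        print(r[0],"tilt",r[4],r[5].round(3),np.degrees(r[3]).round(0));print((r[2]*[1000,1000,1000,1]).round(0).tolist())
E
export OMP_NUM_THREADS=1; for s in 1 2 3 4; do (time timeout 500 python3 cem.py 8 $s) > o$s 2>&1 & done; wait; cat o1 o2 o3 o4
```

```text
[[-54.66997011  16.76699957 115.85236917  48.66863889  34.50348267
    4.91896357]]
6.586591016937958 tilt 1.0783241054125703 [0.236 0.504 0.316] [ 54.  19.  85.  -1.  76. 156.]
[[-11.0, 43.0, 40.0, -8.0], [-32.0, 50.0, 9.0, -1.0], [11.0, 59.0, -6.0, -1.0], [-52.0, 28.0, -10.0, 2.0], [-55.0, 19.0, -16.0, 1.0], [-49.0, 12.0, -8.0, 10.0], [-57.0, 10.0, -16.0, 4.0], [59.0, -11.0, -7.0, 4.0]]

real	0m42.911s
user	0m41.674s
sys	0m0.801s
this script no longer has the robot

real	0m0.893s
user	0m0.574s
sys	0m0.089s
[[-54.66997011  16.76699957 115.85236917  48.66863889  34.50348267
    4.91896357]]
7.865971600932643 tilt 1.619714704259558 [0.203 0.507 0.317] [ 56.  18.  88.   1.  74. 164.]
[[16.0, 51.0, 27.0, -2.0], [-52.0, 30.0, 0.0, -4.0], [5.0, 60.0, -4.0, 10.0], [-48.0, 35.0, 8.0, -7.0], [-40.0, 44.0, 2.0, 2.0], [-30.0, 8.0, -21.0, 7.0], [-47.0, 12.0, -12.0, 3.0], [14.0, 3.0, -9.0, 11.0]]

real	0m39.573s
user	0m38.455s
sys	0m0.798s
[[-54.66997011  16.76699957 115.85236917  48.66863889  34.50348267
    4.91896357]]
8.608845724342427 tilt 2.4400634182820418 [0.139 0.423 0.327] [ 57.   8. 100.   0.  70. 164.]
[[-43.0, 38.0, 16.0, 4.0], [19.0, 57.0, 8.0, 1.0], [0.0, 54.0, 16.0, 0.0], [4.0, 39.0, 7.0, -6.0], [-50.0, 33.0, 2.0, -4.0], [-59.0, 10.0, -9.0, 1.0], [-57.0, 12.0, -14.0, 8.0], [9.0, -9.0, -8.0, 7.0]]

real	0m38.386s
user	0m37.667s
sys	0m0.398s
```

```bash
cat > pr.py <<'E'
import sys;from cem import *;from rig import bot
def show(A,j0,rep=4,n=10,skip=0):
    j=j0[None].copy();k=0
    for m in range(len(A)):
        for r in range(rep):
            if k>=skip:
                P,R,_=fkb(j);v=R[0].T@A[m][:3];print([0,(v).round(0).astype(int).tolist(),round(A[m][3],1)],end=' ')
                j=stepb(j,np.array([A[m][:3]])/1000,np.radians(np.array([A[m][3]])))
                P,R,_=fkb(j)
                if (k-skip)%5==4: print('\n ->',P[0].round(3),'tilt',np.degrees(np.arccos(-R[0,2,2])).round(1),np.degrees(j[0]).round(0))
                if k-skip==n-1:return
            k+=1
    print(P,np.degrees(np.arccos(-R[0,2,2])))
if __name__=="__main__":
    A=np.array(eval(open("plan.txt").read()));s=bot.read_state();z=s['tcp_rot'][:,2]
    print(s['position'].round(3),'tilt',np.degrees(np.arccos(-z[2])).round(1),z.round(3),s['joint_positions'].round(0))
    show(A,np.radians(s['joint_positions']),skip=int(sys.argv[1]))
E
echo "[[-11.0, 43.0, 40.0, -8.0], [-32.0, 50.0, 9.0, -1.0], [11.0, 59.0, -6.0, -1.0], [-52.0, 28.0, -10.0, 2.0], [-55.0, 19.0, -16.0, 1.0], [-49.0, 12.0, -8.0, 10.0], [-57.0, 10.0, -16.0, 4.0], [59.0, -11.0, -7.0, 4.0]]">plan.txt
python3 pr.py 0
```

```text
[ 0.478 -0.259  0.192] tilt 33.4 [ 0.549 -0.044 -0.835] [-55.  22. 119.  58.  30. -11.]
[0, [11, -42, -41], np.float64(-8.0)] [0, [17, -40, -41], np.float64(-8.0)] [0, [22, -37, -41], np.float64(-8.0)] [0, [27, -34, -41], np.float64(-8.0)] [0, [5, -53, -27], np.float64(-1.0)] 
 -> [ 0.402 -0.037  0.361] tilt 33.4 [-34. -13. 121.  23.  44.  13.]
[0, [6, -53, -27], np.float64(-1.0)] [0, [7, -53, -27], np.float64(-1.0)] [0, [8, -53, -27], np.float64(-1.0)] [0, [38, -46, 9], np.float64(-1.0)] [0, [38, -46, 8], np.float64(-1.0)] 
 -> [0.337 0.175 0.373] tilt 32.1 [ 22. -11. 117. -19.  46.  88.]
```

servo_tool(increments=[[0, [11, -42, -41], -8], [0, [17, -40, -41], -8], [0, [22, -37, -41], -8], [0, [27, -34, -41], -8], [0, [5, -53, -27], -1]])

```text
time_s: 19.25
position: [0.4042, -0.0367, 0.3615]
tcp_rot: [[0.727, 0.408, 0.552], [0.514, -0.857, -0.043], [0.456, 0.315, -0.833]]
force: [0.1, 1.1, -0.0]
opening: 1.005
```

```bash
python3 pr.py 5
```

```text
[ 0.404 -0.037  0.362] tilt 33.6 [ 0.552 -0.043 -0.833] [-34. -12. 121.  23.  44.  13.]
[0, [7, -53, -27], np.float64(-1.0)] [0, [7, -53, -27], np.float64(-1.0)] [0, [8, -53, -27], np.float64(-1.0)] [0, [38, -46, 9], np.float64(-1.0)] [0, [38, -46, 8], np.float64(-1.0)] 
 -> [0.339 0.176 0.374] tilt 32.4 [ 22. -11. 117. -19.  46.  88.]
[0, [39, -45, 8], np.float64(-1.0)] [0, [40, -45, 8], np.float64(-1.0)] [0, [-23, -51, -21], np.float64(2.0)] [0, [-25, -50, -21], np.float64(2.0)] [0, [-27, -50, -21], np.float64(2.0)] 
 -> [0.205 0.378 0.332] tilt 32.4 [ 67.   7. 108. -36.  60. 145.]
```

The model predicts the real arm to within 2 mm. Continuing.

servo_tool(increments=[[0, [7, -53, -27], -1], [0, [7, -53, -27], -1], [0, [8, -53, -27], -1], [0, [38, -46, 9], -1], [0, [38, -46, 8], -1]])

```text
time_s: 19.88
position: [0.3366, 0.1788, 0.3712]
tcp_rot: [[0.708, 0.467, 0.53], [0.571, -0.82, -0.04], [0.416, 0.331, -0.847]]
force: [1.2, -1.6, 1.1]
opening: 1.0
```

```bash
python3 pr.py 10;  python3 - <<'E'
from cem import *
from rig import bot
j0=np.radians(bot.read_state()['joint_positions'])
A=np.array(eval(open("plan.txt").read()))*[.001,.001,.001,1]
import json
for s,g in((1,(.42,.3,.3)),(2,(.35,.4,.3))):
    r=plan(j0,nm=6,seed=s,goal=g,wg=10,N=500)
    print(r[0],r[4],r[5].round(3),np.degrees(r[3]).round(0));print((r[2]*[1000,1000,1000,1]).round(0).tolist())
E
```

```text
[0.337 0.179 0.371] tilt 32.1 [ 0.53  -0.04  -0.847] [ 22. -11. 117. -19.  46.  88.]
[0, [39, -45, 9], np.float64(-1.0)] [0, [40, -45, 9], np.float64(-1.0)] [0, [-23, -51, -20], np.float64(2.0)] [0, [-25, -51, -20], np.float64(2.0)] [0, [-27, -50, -20], np.float64(2.0)] 
 -> [0.203 0.381 0.329] tilt 32.1 [ 68.   7. 108. -36.  59. 145.]
[0, [-28, -49, -20], np.float64(2.0)] [0, [-39, -43, -16], np.float64(1.0)] [0, [-40, -42, -16], np.float64(1.0)] [0, [-40, -43, -15], np.float64(1.0)] [0, [-40, -43, -13], np.float64(1.0)] 
 -> [-0.011  0.502  0.304] tilt 27.2 [ 94.  21.  91. -28.  76. 164.]
3.625895235061084 0.6804300090113409 [0.166 0.443 0.258] [ 56.  15. 101.   0.  63. 164.]
[[35.0, 43.0, -23.0, 2.0], [-55.0, 7.0, 24.0, 3.0], [-54.0, 25.0, -8.0, -2.0], [-25.0, 7.0, -28.0, 1.0], [-54.0, -10.0, -25.0, 8.0], [5.0, -2.0, -9.0, 11.0]]
0.5675313925716414 0.13921365435961264 [0.32  0.377 0.28 ] [ 37.  16.  96.   0.  68. 149.]
[[-36.0, 47.0, -11.0, 4.0], [-46.0, 28.0, -27.0, -1.0], [-55.0, -2.0, -10.0, 6.0], [-56.0, -3.0, -10.0, 7.0], [21.0, 2.0, 8.0, 1.0], [58.0, -9.0, -12.0, 5.0]]
```

```bash
echo "[[-36.0, 47.0, -11.0, 4.0], [-46.0, 28.0, -27.0, -1.0], [-55.0, -2.0, -10.0, 6.0], [-56.0, -3.0, -10.0, 7.0], [21.0, 2.0, 8.0, 1.0], [58.0, -9.0, -12.0, 5.0]]">plan.txt; python3 pr.py 0
```

```text
[0.337 0.179 0.371] tilt 32.1 [ 0.53  -0.04  -0.847] [ 22. -11. 117. -19.  46.  88.]
[0, [-3, -59, -12], np.float64(4.0)] [0, [-6, -59, -12], np.float64(4.0)] [0, [-9, -58, -11], np.float64(4.0)] [0, [-13, -58, -11], np.float64(4.0)] [0, [-40, -45, -2], np.float64(-1.0)] 
 -> [0.169 0.368 0.306] tilt 31.6 [ 72.   8. 112. -37.  58. 159.]
[0, [-39, -46, -2], np.float64(-1.0)] [0, [-38, -47, -1], np.float64(-1.0)] [0, [-36, -49, 0], np.float64(-1.0)] [0, [-48, -23, -17], np.float64(6.0)] [0, [-50, -20, -14], np.float64(6.0)] 
 -> [0.033 0.463 0.289] tilt 21.4 [ 86.  16.  98. -23.  69. 164.]
```

servo_tool(increments=[[0, [-3, -59, -12], 4], [0, [-6, -59, -12], 4], [0, [-9, -58, -11], 4], [0, [-13, -58, -11], 4], [0, [-40, -45, -2], -1]])

```text
time_s: 20.5
position: [0.1686, 0.3706, 0.3053]
tcp_rot: [[0.797, 0.303, 0.522], [0.376, -0.926, -0.037], [0.472, 0.226, -0.852]]
force: [1.1, 0.5, -0.8]
opening: 1.003
```

```bash
python3 pr.py 5
```

```text
[0.169 0.371 0.305] tilt 31.5 [ 0.522 -0.037 -0.852] [ 72.   8. 111. -37.  58. 159.]
[0, [-39, -46, -2], np.float64(-1.0)] [0, [-38, -47, -1], np.float64(-1.0)] [0, [-36, -48, 0], np.float64(-1.0)] [0, [-48, -23, -16], np.float64(6.0)] [0, [-50, -20, -13], np.float64(6.0)] 
 -> [0.032 0.466 0.289] tilt 21.3 [ 86.  16.  98. -23.  69. 164.]
[0, [-52, -18, -10], np.float64(6.0)] [0, [-53, -16, -7], np.float64(6.0)] [0, [-55, -13, -4], np.float64(7.0)] [0, [-56, -10, 0], np.float64(7.0)] [0, [-57, -6, 3], np.float64(7.0)] 
 -> [-0.     0.433  0.303] tilt 3.7 [ 78.  10. 101.  -4.  70. 164.]
```

servo_tool(increments=[[0, [-39, -46, -2], -1], [0, [-38, -47, -1], -1], [0, [-36, -48, 0], -1], [0, [-48, -23, -16], 6], [0, [-50, -20, -13], 6]])

```text
time_s: 21.12
position: [0.0275, 0.4606, 0.2836]
tcp_rot: [[0.873, 0.336, 0.353], [0.38, -0.923, -0.062], [0.305, 0.188, -0.934]]
force: [0.8, -0.1, -0.1]
opening: 1.001
```

```bash
python3 pr.py 10
```

```text
[0.027 0.461 0.284] tilt 21.0 [ 0.353 -0.062 -0.934] [ 86.  16.  99. -22.  69. 163.]
[0, [-52, -19, -10], np.float64(6.0)] [0, [-53, -16, -7], np.float64(6.0)] [0, [-55, -13, -4], np.float64(7.0)] [0, [-56, -10, 0], np.float64(7.0)] [0, [-56, -7, 4], np.float64(7.0)] 
 -> [-0.005  0.43   0.296] tilt 3.6 [ 78.  10. 102.  -4.  69. 164.]
[0, [-56, -3, 7], np.float64(7.0)] [0, [21, -1, -8], np.float64(1.0)] [0, [21, -2, -8], np.float64(1.0)] [0, [21, -2, -8], np.float64(1.0)] [0, [21, -2, -8], np.float64(1.0)] 
 -> [0.073 0.422 0.318] tilt 0.9 [ 65.   8. 101.   0.  72. 157.]
```

servo_tool(increments=[[0, [-52, -19, -10], 6], [0, [-53, -16, -7], 6], [0, [-55, -13, -4], 7], [0, [-56, -10, 0], 7], [0, [-56, -7, 4], 7]])

```text
time_s: 21.75
position: [-0.0119, 0.4307, 0.2947]
tcp_rot: [[0.992, 0.116, 0.05], [0.118, -0.993, -0.03], [0.046, 0.035, -0.998]]
force: [0.3, 0.3, -0.4]
opening: 1.0
```

```bash
python3 pr.py 15; python3 - <<'E'
from cem import *
from rig import bot
j0=np.radians(bot.read_state()['joint_positions'])
r=plan(j0,nm=4,rep=2,seed=2,goal=(.15,.45,.3),wg=2,N=400)
print(r[0],r[4],r[5].round(3),np.degrees(r[3]).round(0));print((r[2]*[1000,1000,1000,1]).round(0).tolist())
E
```

```text
[-0.012  0.431  0.295] tilt 3.3 [ 0.05  -0.03  -0.998] [ 79.  10. 102.  -3.  69. 163.]
[0, [-56, -4, 7], np.float64(7.0)] [0, [21, -1, -8], np.float64(1.0)] [0, [21, -1, -8], np.float64(1.0)] [0, [21, -2, -8], np.float64(1.0)] [0, [21, -2, -8], np.float64(1.0)] 
 -> [0.066 0.424 0.316] tilt 1.0 [ 66.   8. 101.   0.  72. 157.]
[0, [58, 8, 11], np.float64(5.0)] [0, [59, 3, 11], np.float64(5.0)] [0, [59, -3, 11], np.float64(5.0)] [0, [58, -8, 11], np.float64(5.0)] [[0.29805688 0.38803813 0.26819325]] 1.0085373849127601
0.222056410606006 0.15327480173987312 [0.16  0.417 0.301] [ 55.  11. 100.  -0.  69. 157.]
[[52.0, 25.0, 15.0, 11.0], [19.0, -54.0, 2.0, 0.0], [1.0, 15.0, -16.0, 6.0], [-9.0, 18.0, 2.0, -6.0]]
```

servo_tool(increments=[[0, [-56, -4, 7], 8], [0, [0, 0, 0], 0]])

```text
time_s: 22.0
position: [-0.0151, 0.4128, 0.2834]
tcp_rot: [[0.999, 0.039, -0.015], [0.039, -0.999, -0.015], [-0.016, 0.014, -1.0]]
force: [0.1, 0.8, -0.3]
opening: 0.997
```

```bash
python3 - <<'E'
from cem import *
from rig import bot
st=bot.read_state();j0=np.radians(st['joint_positions']);print(st['position'],st['tcp_rot'].round(3),st['joint_positions'].round(2))
for s in(0,1):
    r=plan(j0,nm=3,rep=1,seed=s,goal=(.15,.45,.3),wg=1,N=400)
    print(r[0],r[4],r[5].round(3),np.degrees(r[3]).round(0));print((r[2]*[1000,1000,1000,1]).round(0).tolist())
E
```

```text
[-0.01509287  0.41284157  0.28339647] [[ 0.999  0.039 -0.015]
 [ 0.039 -0.999 -0.015]
 [-0.016  0.014 -1.   ]] [ 76.01   9.11 105.34   0.71  66.58 163.47]
1.2194691942947518 1.21941785653586 [0.15 0.45 0.3 ] [ 58.  14.  96.   0.  71. 134.]
[[59.0, 8.0, -5.0, -11.0], [59.0, 10.0, 9.0, -2.0], [55.0, 19.0, 12.0, 0.0]]
1.2203307377443435 1.2201018420478797 [0.15 0.45 0.3 ] [ 58.  14.  96.   0.  71. 134.]
[[59.0, 8.0, 3.0, -0.0], [51.0, 31.0, 6.0, -2.0], [59.0, -2.0, 8.0, -11.0]]
```

```bash
cat > go.py <<'E'
import sys;import numpy as np
from scipy.spatial.transform import Rotation as Ro
from rig import bot
def go(target,turn,n,claw):
    st=bot.read_state();R=st['tcp_rot'];d=(np.array(target)-st['position'])*1000/n
    for i in range(n):
        print([claw,(R.T@d).round(1).tolist(),round(turn/n,2)]);R=R@Ro.from_euler('z',turn/n,degrees=True).as_matrix()
E
python3 - <<'E'
from go import *
go([.4673,.3212,.27],-87.2,9,0)
E
```

```text
[0, [53.2, 12.3, 0.8], -9.69]
[0, [50.4, 21.0, 0.8], -9.69]
[0, [46.1, 29.2, 0.8], -9.69]
[0, [40.5, 36.6, 0.8], -9.69]
[0, [33.8, 42.8, 0.8], -9.69]
[0, [26.1, 47.9, 0.8], -9.69]
[0, [17.7, 51.6, 0.8], -9.69]
[0, [8.7, 53.9, 0.8], -9.69]
[0, [-0.5, 54.6, 0.8], -9.69]
```

servo_tool(increments=[[0, [53, 12, 1], -9.7], [0, [50, 21, 1], -9.7], [0, [46, 29, 1], -9.7], [0, [40, 37, 1], -9.7], [0, [34, 43, 1], -9.7]])

```text
time_s: 22.62
position: [0.2346, 0.3617, 0.2774]
tcp_rot: [[0.671, 0.741, -0.013], [0.741, -0.671, -0.01], [-0.016, -0.003, -1.0]]
force: [-0.1, 1.1, -0.6]
opening: 1.0
```

servo_tool(increments=[[0, [26, 48, 1], -9.7], [0, [18, 52, 1], -9.7], [0, [9, 54, 1], -9.7], [0, [0, 50, 1], -9.7], [0, [0, 0, 0], 0]])

```text
time_s: 23.25
position: [0.4451, 0.3096, 0.2704]
tcp_rot: [[0.068, 0.998, -0.011], [0.998, -0.069, -0.01], [-0.011, -0.01, -1.0]]
force: [-0.3, -0.7, -0.6]
opening: 1.0
```

```bash
python3 - <<'E'
from k import *
st=bot.read_state();print(st['position'],st['tcp_rot'].round(3),st['joint_positions'].round(1))
p,d,W=snap("wrist","w10")
hsv=cv2.cvtColor(p,cv2.COLOR_BGR2HSV)
m=(d>0)&(W[...,2]>.088)&(W[...,2]<.104)&(np.abs(W[...,0]-.467)<.05)&(np.abs(W[...,1]-.32)<.06)
P=W[m];print(len(P),np.percentile(P,[2,50,98],axis=0).round(4).tolist(),cv2.minAreaRect((P[:,:2]*1000).astype(np.float32)))
print(delta(np.array([.4673,.3212,.073])))
E
```

```text
[0.44510491 0.30961759 0.27036671] [[ 0.068  0.998 -0.011]
 [ 0.998 -0.069 -0.01 ]
 [-0.011 -0.01  -1.   ]] [23.2 21.  90.  -0.3 69.8 27.2]
1333 [[0.4612, 0.2883, 0.0945], [0.4678, 0.323, 0.0978], [0.4747, 0.3546, 0.0994]] ((468.00921630859375, 320.40838623046875), (70.4470443725586, 14.04021167755127), 89.39070129394531)
[ 15.4  26.7 196.7]
```

View pics/w10.png

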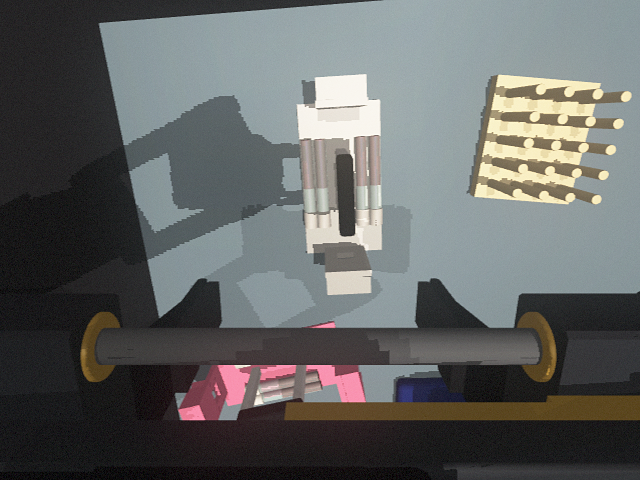

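servo_tool(increments=[[0, [15, 27, 20], -3.4], [0, [0, 0, 40], 0], [0, [0, 0, 40], 0], [0, [0, 0, 30], 0], [0, [0, 0, 0], 0]])

```text
time_s: 23.92
position: [0.4636, 0.3214, 0.1383]
tcp_rot: [[0.006, 1.0, -0.02], [1.0, -0.006, -0.013], [-0.013, -0.02, -1.0]]
force: [-0.3, -0.9, 1.1]
opening: 1.001
```

```bash
python3 - <<'E'
from k import *
st=bot.read_state();print(st['position'],st['tcp_rot'].round(3),delta(np.array([.468,.3208,.073])))
E
```

```text
[0.46359959 0.3213973  0.13834923] [[ 0.006  1.    -0.02 ]
 [ 1.    -0.006 -0.013]
 [-0.013 -0.02  -1.   ]] [ 0.3  5.7 65.3]
```

servo_tool(increments=[[0, [0, 6, 30], 0], [0, [0, 0, 25], 0], [0, [0, 0, 10], 0], [0.6, [0, 0, 0], 0], [1, [0, 0, 0], 0]])

```text
time_s: 24.55
position: [0.4726, 0.3211, 0.0768]
tcp_rot: [[0.007, 1.0, -0.011], [1.0, -0.007, -0.01], [-0.01, -0.011, -1.0]]
force: [-0.7, 1.2, -0.0]
opening: 0.858
```

servo_tool(increments=[[1, [0, 0, 0], 0], [1, [0, 0, 0], 0], [1, [0, 0, 0], 0], [1, [0, 0, 0], 0], [1, [0, 0, 0], 0]])

```text
time_s: 25.18
position: [0.4718, 0.3204, 0.0754]
tcp_rot: [[0.008, 1.0, -0.014], [1.0, -0.008, -0.011], [-0.011, -0.014, -1.0]]
force: [1.0, 0.5, 0.6]
opening: 0.283
```

```bash
python3 - <<'E'
from k import *
st=bot.read_state();print(st['position'],st['tcp_rot'].round(3),st['opening'],st['force'].round(1))
E
```

```text
[0.47178187 0.32037329 0.07543768] [[ 0.008  1.    -0.014]
 [ 1.    -0.008 -0.011]
 [-0.011 -0.014 -1.   ]] 0.2834989616517842 [1.  0.5 0.6]
```

servo_tool(increments=[[1, [0, -3, 0], 0], [1, [0, 0, 0], 0], [1, [0, 0, 0], 0], [1, [0, 0, 0], 0]])

```text
time_s: 25.68
position: [0.4681, 0.3203, 0.0756]
tcp_rot: [[0.008, 1.0, -0.015], [1.0, -0.008, -0.011], [-0.011, -0.015, -1.0]]
force: [-3.3, -0.0, 4.3]
opening: 0.157
```

servo_tool(increments=[[1, [0, 0, -5], 0], [1, [0, 0, -15], 0], [1, [0, 0, -25], 0], [1, [0, 0, 0], 0]])

```text
time_s: 26.18
position: [0.4716, 0.3218, 0.1228]
tcp_rot: [[0.008, 1.0, -0.008], [1.0, -0.008, -0.008], [-0.008, -0.008, -1.0]]
force: [0.5, -0.4, -3.9]
opening: 0.155
```

```bash
python3 - <<'E'
from k import *
st=bot.read_state();print(st['position'],st['tcp_rot'].round(3),st['opening'],st['force'].round(1),st['moment'].round(2))
snap("side","si11");a=cv2.imread("pics/si11.png")[150:400,120:420];cv2.imwrite("pics/si11c.png",cv2.resize(a,None,fx=2,fy=2))
E
```

```text
[0.47163354 0.32177791 0.12280928] [[ 0.008  1.    -0.008]
 [ 1.    -0.008 -0.008]
 [-0.008 -0.008 -1.   ]] 0.15510621821784135 [ 0.5 -0.4 -3.9] [-0.08 -0.02 -0.02]
```

View pics/si11c.png

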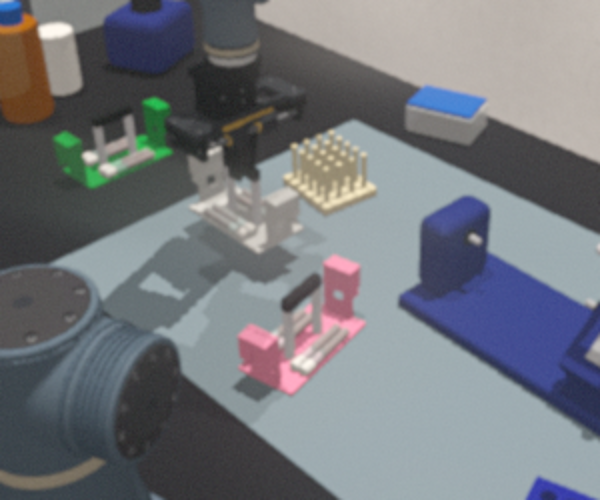

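servo_tool(increments=[[1, [0, 0, -45], 0], [1, [0, 0, -45], 0], [1, [-30, 10, -30], 0], [1, [-45, 14, -10], 0], [1, [-45, 14, 0], 0]])

```text
time_s: 26.85
position: [0.5087, 0.201, 0.2516]
tcp_rot: [[0.007, 1.0, -0.012], [1.0, -0.007, -0.011], [-0.011, -0.012, -1.0]]
force: [0.7, 0.1, -3.5]
opening: 0.158
```

servo_tool(increments=[[1, [-45, 14, 0], 0.4], [1, [-45, 14, 0], 0.4], [1, [-45, 14, 0], 0.4], [1, [-45, 14, 0], 0.5], [1, [-45, 14, 0], 0]])

```text
time_s: 27.48
position: [0.5729, -0.0259, 0.2515]
tcp_rot: [[0.037, 0.999, -0.016], [0.999, -0.038, -0.01], [-0.011, -0.015, -1.0]]
force: [1.3, 0.3, -3.8]
opening: 0.158
```

```bash
python3 - <<'E'
from k import *
st=bot.read_state();print(st['position'],st['tcp_rot'].round(3),st['opening'],delta(np.array([.6017,-.0893,.25])))
E
```

```text
[ 0.57285557 -0.02586249  0.25152028] [[ 0.037  0.999 -0.016]
 [ 0.999 -0.038 -0.01 ]
 [-0.011 -0.015 -1.   ]] 0.1575292911762033 [-62.3  31.2   1.7]
```

servo_tool(increments=[[1, [-35, 16, 0], 0], [1, [-27, 15, 0], 0], [1, [0, 0, 0], 0], [1, [0, 0, 0], 0]])

```text
time_s: 27.98
position: [0.6008, -0.087, 0.2518]
tcp_rot: [[0.038, 0.999, -0.017], [0.999, -0.038, -0.009], [-0.01, -0.016, -1.0]]
force: [0.9, -0.3, -3.9]
opening: 0.157
```

```bash
python3 - <<'E'
from k import *
st=bot.read_state();print(st['position'],st['tcp_rot'].round(3),st['opening'],delta(np.array([.6017,-.0893,.25])))
np.savez("pics/w12s.npz",pos=st['position'],R=st['tcp_rot'])
snap("wrist","w12");snap("scene","sc12");snap("side","si12")
a=cv2.imread("pics/sc12.png")[240:390,180:360];b=cv2.imread("pics/si12.png")[180:390,300:510]
cv2.imwrite("pics/ss12.png",np.hstack([cv2.resize(a,(400,333)),cv2.resize(b,(333,333))]))
E
```

```text
[ 0.60084188 -0.08699046  0.25181805] [[ 0.038  0.999 -0.017]
 [ 0.999 -0.038 -0.009]
 [-0.01  -0.016 -1.   ]] 0.157404783513121 [-2.3  1.   1.8]
```

View pics/w12.png

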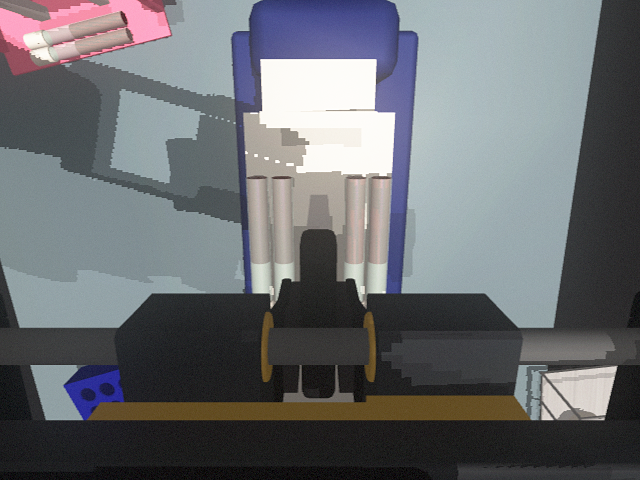

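View pics/ss12.png

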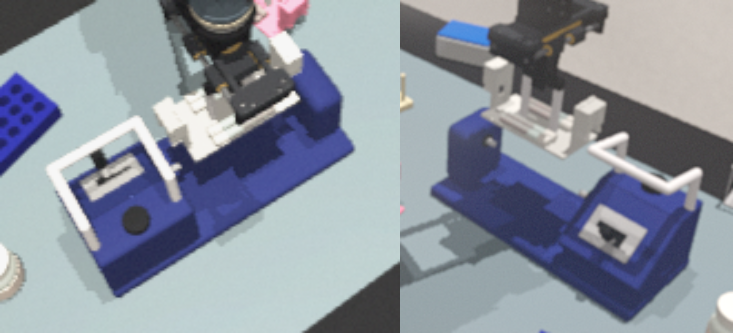

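```bash
python3 - <<'E'
from k import *
z=np.load("pics/w12s.npz");p=cv2.imread("pics/w12.png");d=np.load("pics/w12.npy")
W=cloud("wrist",p,d,(z['pos'],z['R']));L=(W-[q[0],q[1],0])@Rr
hsv=cv2.cvtColor(p,cv2.COLOR_BGR2HSV)
und=z['pos'][2]-.0756
def rep(m,n):
    P=L[m&(d>0)];print(n,len(P),np.percentile(P,[2,50,98],axis=0).round(4).tolist(),cv2.minAreaRect((P[:,:2]*1000).astype(np.float32)))
w=(hsv[...,1]<60)
print("und",und)
rep(w&(np.abs(L[...,2]-und-.079)<.008)&(L[...,1]>.06)&(np.abs(L[...,0])<.05),"knuckle+")
rep(w&(np.abs(L[...,2]-und-.005)<.006)&(L[...,1]>.0)&(L[...,1]<.08)&(np.abs(L[...,0])<.06),"tray")
bl=(hsv[...,0]>112)&(hsv[...,0]<128)&(hsv[...,1]>110)
rep(bl&(np.abs(L[...,2]-.13)<.006)&(L[...,1]>.09),"tower")
rep(bl&(np.abs(L[...,2]-.02)<.006)&(L[...,1]>-.05),"base")
for n,f in(("scene","sc12"),("side","si12")):
    p=cv2.imread(f"pics/{f}.png");d=np.load(f"pics/{f}.npy");W=cloud(n,p,d);L=(W-[q[0],q[1],0])@Rr
    w=cv2.cvtColor(p,cv2.COLOR_BGR2HSV)[...,1]<70
    b=w&(d>0)&(np.abs(L[...,0])<.03)&(L[...,2]>.19)&(L[...,2]<.27)
    for s in(-1,1):
        P=L[b&(L[...,1]*s>.07)&(L[...,1]*s<.105)];print(n,s,len(P),np.percentile(P,[3,50,97],axis=0).round(4).tolist() if len(P) else 0)
E
```

```text
und 0.17621804607737757
knuckle+ 7868 [[-0.0209, 0.0762, 0.2546], [-0.0006, 0.088, 0.2561], [0.0199, 0.0993, 0.2578]] ((-0.5149021148681641, 87.77291107177734), (23.99894142150879, 44.05385208129883), 89.97274780273438)
tray 10373 [[-0.0413, 0.0076, 0.1803], [-0.0007, 0.0558, 0.1818], [0.0388, 0.0767, 0.1834]] ((-1.2914581298828125, 39.96533203125), (79.86397552490234, 84.29720306396484), 89.9713134765625)
tower 4421 [[-0.043, 0.1292, 0.1257], [0.0012, 0.1411, 0.1293], [0.0458, 0.1504, 0.1314]] ((1.2491455078125, 137.9325408935547), (94.45812225341797, 34.8221549987793), 6.374107360839844)
base 669 [[-0.0818, -0.0484, 0.0173], [-0.0707, 0.1403, 0.0196], [0.0836, 0.1519, 0.0215]] ((0.6351089477539062, 51.28229904174805), (201.88232421875, 166.58108520507812), 89.75177001953125)
scene -1 211 [[-0.019, -0.0944, 0.2078], [0.0093, -0.083, 0.2539], [0.0223, -0.0709, 0.2596]]
scene 1 207 [[-0.0202, 0.077, 0.2026], [0.0028, 0.0843, 0.2539], [0.0219, 0.1, 0.2605]]
side -1 454 [[-0.0236, -0.0979, 0.1947], [-0.0151, -0.0889, 0.2377], [0.0188, -0.0737, 0.2555]]
side 1 416 [[-0.024, 0.0733, 0.1944], [-0.0112, 0.0767, 0.2313], [0.0195, 0.0981, 0.2558]]
```

servo_tool(increments=[[1, [-1, 1.5, 20], 0], [1, [0, 0, 25], 0], [1, [0, 0, 25], 0], [1, [0, 0, 15], 0], [1, [0, 0, 0], 0]])

```text
time_s: 28.75
position: [0.6014, -0.0888, 0.1671]
tcp_rot: [[0.037, 0.999, -0.016], [0.999, -0.037, -0.01], [-0.01, -0.016, -1.0]]
force: [-1.1, 0.1, -2.8]
opening: 0.153
```

```bash
python3 - <<'E'
from k import *
st=bot.read_state();print(st['position'],st['tcp_rot'].round(3),st['opening'],st['force'].round(1))
L=(st['position']-[q[0],q[1],0])@Rr;print(L,"und",L[2]-.0756)
np.savez("pics/w13s.npz",pos=st['position'],R=st['tcp_rot'])
snap("scene","sc13");snap("side","si13")
a=cv2.imread("pics/sc13.png")[240:390,180:360];b=cv2.imread("pics/si13.png")[200:390,300:490]
cv2.imwrite("pics/ss13.png",np.hstack([cv2.resize(a,(420,350),interpolation=2),cv2.resize(b,(350,350),interpolation=2)]))
E
```

```text
[ 0.60140382 -0.08877741  0.16711146] [[ 0.037  0.999 -0.016]
 [ 0.999 -0.037 -0.01 ]
 [-0.01  -0.016 -1.   ]] 0.15309481423098287 [-1.1  0.1 -2.8]
[ 1.18230731e-04 -3.73151274e-04  1.67111458e-01] und 0.09151145784566034
```

View pics/ss13.png

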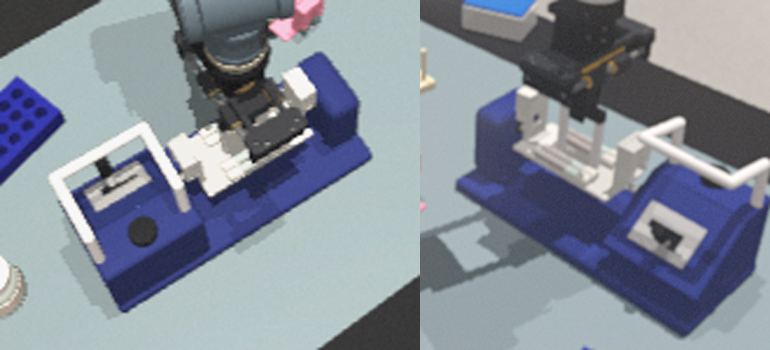

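servo_tool(increments=[[1, [0, 0.8, 10], 0], [1, [0, 0, 10], 0], [1, [0, 0, 8], 0], [1, [0, 0, 6], 0], [1, [0, 0, 0], 0]])

```text
time_s: 29.48
position: [0.6021, -0.0898, 0.1333]
tcp_rot: [[0.037, 0.999, -0.015], [0.999, -0.038, -0.01], [-0.011, -0.015, -1.0]]
force: [0.4, 0.5, -2.9]
opening: 0.159
```

```bash
python3 - <<'E'
from k import *
st=bot.read_state();print(st['position'],st['tcp_rot'].round(3),st['opening'],st['force'].round(1),st['moment'].round(2))
L=(st['position']-[q[0],q[1],0])@Rr;print(L,"und",L[2]-.0756)
E
```

```text
[ 0.60212379 -0.08980929  0.13330337] [[ 0.037  0.999 -0.015]
 [ 0.999 -0.038 -0.01 ]
 [-0.011 -0.015 -1.   ]] 0.15869630253639064 [ 0.4  0.5 -2.9] [-0.12  0.03 -0.05]
[ 0.00087728 -0.00137662  0.13330337] und 0.05770336569694948
```

servo_tool(increments=[[1, [1, 0, 6], 0], [1, [0, 0, 4], 0], [1, [0, 0, 3], 0], [1, [0, 0, 2], 0], [1, [0, 0, 0], 0]])

```text
time_s: 30.1
position: [0.6024, -0.0891, 0.1189]
tcp_rot: [[0.037, 0.999, -0.014], [0.999, -0.037, -0.011], [-0.011, -0.014, -1.0]]
force: [0.4, 0.4, -2.8]
opening: 0.159
```

```bash
python3 - <<'E'
from k import *
st=bot.read_state();print(st['position'],st['opening'],st['force'].round(1),st['moment'].round(2))
L=(st['position']-[q[0],q[1],0])@Rr;print(L,"und",L[2]-.0756)
E
```

```text
[ 0.60236725 -0.08908346  0.1189276 ] 0.159095722096426 [ 0.4  0.4 -2.8] [-0.09  0.06 -0.02]
[ 0.0010927  -0.00064199  0.1189276 ] und 0.04332759856038404
```

servo_tool(increments=[[1, [0, 0, 2], 0], [1, [0, 0, 1], 0], [1, [0, 0, 1], 0], [1, [0, 0, 0], 0]])

```text
time_s: 30.6
position: [0.6025, -0.0891, 0.1154]
tcp_rot: [[0.037, 0.999, -0.013], [0.999, -0.037, -0.011], [-0.011, -0.013, -1.0]]
force: [0.7, 0.5, -1.2]
opening: 0.156
```

```bash
python3 - <<'E'
from k import *
st=bot.read_state();print(st['position'],st['opening'],st['force'].round(1),st['moment'].round(2))
L=(st['position']-[q[0],q[1],0])@Rr;print(L,"und",L[2]-.0756)
E
```

```text
[ 0.60245115 -0.08907794  0.11536091] 0.15563516117044507 [ 0.7  0.5 -1.2] [-0.11  0.12  0.  ]
[ 0.00117632 -0.00063325  0.11536091] und 0.03976090856330311
```

servo_tool(increments=[[1, [0, 0, 1], 0], [1, [0, 0, 0], 0]])

```text
time_s: 30.85
position: [0.6025, -0.0891, 0.1153]
tcp_rot: [[0.037, 0.999, -0.013], [0.999, -0.037, -0.011], [-0.011, -0.013, -1.0]]
force: [-1.9, 1.0, 5.8]
opening: 0.156
```

```bash
python3 - <<'E'
from k import *
st=bot.read_state();print(st['position'],st['opening'],st['force'].round(1),st['moment'].round(2))
snap("scene","sc14");snap("side","si14")
a=cv2.imread("pics/sc14.png")[240:390,180:360];b=cv2.imread("pics/si14.png")[200:390,300:490]
cv2.imwrite("pics/ss14.png",np.hstack([cv2.resize(a,(420,350),interpolation=2),cv2.resize(b,(350,350),interpolation=2)]))
E
```

```text
[ 0.60247829 -0.08912523  0.11525041] 0.15559140496331747 [-1.9  1.   5.8] [-0.01  0.46 -0.01]
```

View pics/ss14.png

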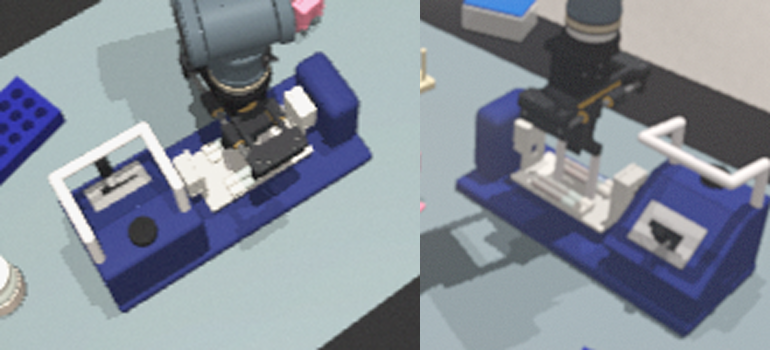

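servo_tool(increments=[[1, [0, 0, -1], 0], [0.75, [0, 0, 0], 0], [0.6, [0, 0, 0], 0], [0.5, [0, 0, 0], 0], [0.5, [0, 0, 0], 0]])

```text
time_s: 31.58
position: [0.6024, -0.0892, 0.115]
tcp_rot: [[0.037, 0.999, -0.014], [0.999, -0.038, -0.011], [-0.011, -0.013, -1.0]]
force: [-0.1, -0.1, 0.5]
opening: 0.466
```

servo_tool(increments=[[0.5, [0, 0, -10], 0], [0.5, [0, 0, -20], 0], [0.5, [0, 0, -40], 0], [0.5, [0, 0, -50], 0], [0.5, [0, 0, -50], 0]])

```text
time_s: 32.2
position: [0.6046, -0.0872, 0.2873]
tcp_rot: [[0.037, 0.999, -0.013], [0.999, -0.037, -0.011], [-0.011, -0.013, -1.0]]
force: [0.5, -0.2, -0.0]
opening: 0.501
```

servo_tool(increments=[[0.5, [0, -50, -30], 0], [0.5, [0, -50, 0], 0], [0.5, [0, -50, 0], 0], [0.5, [20, 0, 0], 0], [0.5, [0, 0, 0], 0]])

```text
time_s: 32.83
position: [0.4556, -0.0608, 0.3179]
tcp_rot: [[0.036, 0.999, -0.012], [0.999, -0.036, -0.011], [-0.012, -0.011, -1.0]]
force: [-0.1, 0.1, 0.1]
opening: 0.498
```

```bash
python3 - <<'E'
from k import *
st=bot.read_state();print(st['position'],st['opening'],st['force'].round(1),st['time_s'])
for n,f,(r0,r1,c0,c1) in(("scene","sc15",(240,390,180,360)),("side","si15",(200,390,300,490))):
    p,d,W=snap(n,f);L=(W-[q[0],q[1],0])@Rr
    w=(cv2.cvtColor(p,cv2.COLOR_BGR2HSV)[...,1]<70)&(d>0)&(np.abs(L[...,0])<.03)
    for s in(-1,1):
        P=L[w&(L[...,1]*s>.08)&(L[...,1]*s<.1)&(L[...,2]>.11)&(L[...,2]<.13)];print(n,s,len(P),np.percentile(P,[5,50,90],axis=0).round(4).tolist() if len(P) else 0)
    dk=(p.max(2)<80)&(d>0)&(np.abs(L[...,1]+.17)<.04);h=L[...,2]*c-L[...,0]*s*0-L[...,0]*np.sin(np.radians(35))-.063*c-.08*np.sin(np.radians(35))
    u=L[...,0]*c+L[...,2]*np.sin(np.radians(35));m=dk&(h>.03)&(h<.055)&(L[...,2]<.17);P=np.c_[u[m],L[...,1][m]];print("knob u,y",np.median(P,0) if len(P) else 0,len(P))
a=cv2.imread("pics/sc15.png")[240:390,180:360];b=cv2.imread("pics/si15.png")[200:390,300:490]
cv2.imwrite("pics/ss15.png",np.hstack([cv2.resize(a,(420,350),interpolation=2),cv2.resize(b,(350,350),interpolation=2)]))
E
```

```text
[ 0.45559967 -0.06080198  0.3178599 ] 0.49772643853269033 [-0.1  0.1  0.1] 32.825
scene -1 83 [[-0.0179, -0.0965, 0.1129], [0.0029, -0.0889, 0.1186], [0.0209, -0.0821, 0.1228]]
scene 1 79 [[-0.0175, 0.0812, 0.1138], [0.0032, 0.0899, 0.1186], [0.0214, 0.0973, 0.1228]]
knob u,y [ 0.02171879 -0.17663103] 24
side -1 121 [[-0.0205, -0.0995, 0.112], [-0.0025, -0.0901, 0.1168], [0.0189, -0.0815, 0.1189]]
side 1 64 [[-0.019, 0.0807, 0.112], [-0.003, 0.0878, 0.117], [0.0168, 0.0942, 0.1184]]
knob u,y [ 0.01213482 -0.18089245] 58
```

View pics/ss15.png

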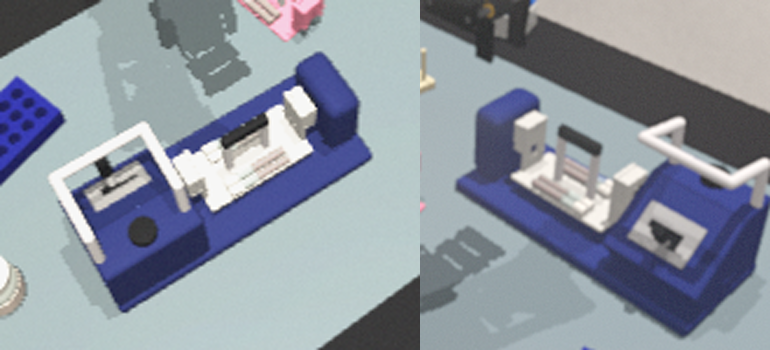

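servo_tool(increments=[[0.5, [0, 0, 0], 0], [0.5, [0, 0, 0], 0], [0.5, [0, 0, 0], 0], [0.5, [0, 0, 0], 0], [0.5, [0, 0, 0], 0]])

```text
time_s: 33.55
position: [0.456, -0.0614, 0.3168]
tcp_rot: [[0.037, 0.999, -0.014], [0.999, -0.037, -0.011], [-0.011, -0.013, -1.0]]
force: [1.2, -0.9, -0.1]
opening: 0.5
```

```bash
python3 - <<'E'
from k import *
p0=cv2.imread("pics/sc15.png").astype(int);p,d,W=snap("scene","sc16");L=(W-[q[0],q[1],0])@Rr
print("change",np.abs(p.astype(int)-p0)[280:345,255:330].mean(),np.abs(p.astype(int)-p0)[300:320,220:260].mean())
w=(cv2.cvtColor(p,cv2.COLOR_BGR2HSV)[...,1]<60)&(d>0)&(np.abs(L[...,1])<.07)&(L[...,2]>.03)&(L[...,2]<.06)
for a,b in((-.042,-.034),(.034,.042)):
    m=w&(L[...,0]>a)&(L[...,0]<b);print(a,m.sum(),np.median(L[...,2][m]))
bot.hand_in()
E
```

```text
change 1.3258119658119658 1.4175
-0.042 24 0.04685831353641078
0.034 135 0.049738979222154804
the job is handed in; nothing more can be done
```

The lock bolt is held back in its notch, the grey carrier hangs on both pins, and I handed the job in at about 33.6 s.

**Method:**
- **Tilting the tool:** The moves offered only a turn about the tool's axis. To reach the knob under the bar I tilted the tool about 33° by pushing the arm against its reach limit. I brought it back to about 1° from vertical afterwards by working it against a wrist-joint limit.
- **Lock bolt:** I gripped the knob along its own axis, drew it about 31 mm, moved it about 12.6 mm down the slope until it stopped, then let go.
- **Carrier:** I lifted it by the bar handle and lowered it between the towers. At the bottom the upward force rose to about 6 N with no further movement. Then I released it and backed the arm clear.

**Last checks:**
- **Seating:** Both knuckle tops measured about 119 mm above the bench from the scene camera (117 mm from the side camera). The expected height when seated is 119 mm.
- **Level:** The front tray edge measured 47 mm and the back edge 50 mm. That difference is close to depth-camera noise, and the front edge had only 24 points. I take it as level within the measurement, not as exact proof.
- **Stillness:** Pictures about 0.7 s apart showed no visible change in the carrier or the knob.
- **Bolt:** The pictures show the knob still down in the notch. The knob readings from the two cameras disagreed by about 10 mm along the slope (22 mm and 12 mm). Both were coarse, and only the side camera's figure matches the bottom of the notch.
- **Other things on the bench:** I did not touch any of them on purpose, but I made no separate check that none had shifted.

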